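# Dispensing valve from the purge station into the run-out gauge

### The arm

A 6-joint arm with a two-finger parallel gripper is mounted at the origin on the work surface. World frame = base frame: x ahead of the robot, y to its left, z up, the work surface at z = 0. Lengths are in m, angles in rad, forces in N, time in s.
With the tool pointing down it reaches from about 0.275 to 0.75 m from the base axis. Payload 10.2 kg.
Tool frame: the origin (TCP) lies midway between the tips of the shut fingers; the grasp point (between the pads) lies bot.grip_point_offset behind it (bot.grip_point_offset is the distance from the TCP to the grasp point, in m); z points along the fingers, x is the direction in which the jaws open and shut, and the axes are right-handed (so a half turn about z gives the same grasp; the last joint's range is limited). The gripper opens to 88 mm and grips with 3 to 60 N. Pads are 18 mm wide; open, the fingers measure 123 mm over their backs; the gripper's body (75 mm by 187 mm) begins 45 mm behind the grasp point.
Start: joints at [-1.568, 0.313, 1.498, -0, 1.331, -0.223], TCP at [0.118, -0.512, 0.239] pointing down, gripper open.
Joint ranges: [-2.94, 2.94], [-0.97, 2.17], [0.19, 2.56], [-1.23, 4.37], [0.02, 3.11], [-2.88, 2.88]. Speed limits (rad/s): [2.39, 2.39, 3.01, 3.14, 3.14, 3.14].

### API

Orientations are given as a 3x3 rotation matrix whose columns are the frame's x, y, z axes.
In Python, from plant import bot gives the robot as it stands.
- The arm moves only by the tool drive_tool, never from a script. Its argument "commands" is a list of rows, each a list of 7 numbers: the finger opening in mm, from 0 to 88.1, then the shift along the tool's x, y, z in mm, then the turn, a rotation vector about the tool's x, y, z in rad. In form: [[hand, dx, dy, dz, ax, ay, az], ...]. A call has 1 to 5 rows; each row shifts and turns the pose as measured when the row begins, along the tool's axes as they then stand; what a row does not reach is not made up. A row lasts 1/8 s, in which the tool goes at most 62.5 mm and 10.7 degrees, less where a joint would pass 70% of its speed; a pose out of reach is approached as far as the arm can. A call is refused whole if a number of a shift passes 62.5 or a number of a turn 0.188, either way. A call with a gripper value outside its range is refused whole. The fingers move at their own pace and stop on an object; "force" is the grip in N (left out, the last holds). Time passes only in rows, so rows that do not move let the fingers close. It gives the time, the measured TCP pose, the force and the opening at its end, in the units of the state.
- bot.read_state(): the state, without advancing time (a new reading comes with each control period).
- bot.capture(name): name is "scene" or "top"; returns the picture (400x640x3 uint8, red, green, blue); there is no depth.
- bot.camera_model(name): a dict with "fx", "fy", "cx", "cy" (pixels), "camera_from_world" (4x4, takes a point from world to camera coordinates). Camera axes: x right, y up, looking along -z (the intrinsics and any distortion apply to the point x, -y, -z); pixel columns grow to the right and rows downward; lengths in m; the calibration is good to about 2 mm. A picture is of the moment at which its call begins. camera_model takes no time and is no camera call.
- bot.close_job(): hands the job in, once; it reports no verdict.
The state is a dict: "time_s": time; "joint_pos": joint angles; "qvel": joint speeds; "joint_efforts": joint torques, N m; "tcp_pos": TCP position; "tool_rot": TCP orientation; "ft_force": force on the tool from outside, world axes, zero at the start; "torque": the same for the moment, N m; "finger_gap": opening from 0.0 (shut) to 1.0 (fully open).
Only numpy, scipy, OpenCV 4.12 (cv2) and the standard library are available. Lean on these libraries where they do the work, as an engineer would, in place of code of your own. Each camera call takes 0.05 s, during which the arm holds its last target.

### The job

Pull the dispensing valve with the thin needle straight out of its spring-catch socket on the purge station and lay its barrel in the pair of V-blocks of the run-out gauge, needle end towards the dial indicator and the needle's tip just past the indicator's feeler. Press it down so that it bears firmly on both sloping sides of the Vs, without forcing it, and finish while still holding it pressed there: do not let go. The needle bends easily, so let nothing knock it, do not drop the valve, and leave the other valve and everything else where they are.

Things in the scene. Friction and masses are not known exactly. Their poses are not given: they have to be found in the camera images.
- valve: The valve to handle: aluminium barrel, 28 mm diameter, 120 mm long, 250 g (+-20%), steel nose and thin needle at one end, steel plug at the other. Origin on its axis at mid-barrel; x along the barrel, to the plug end (needle at -x). Starts level, plugged into one of the station's two sockets, needle pointing away from the sockets, roughly to the robot. May be rolled about x.
- needle: The needle of the valve, one piece with it: a 10 mm hub 9.6 mm in diameter and a tube 3.4 mm in diameter, from x = -72 to -108 mm on the valve's axis. Its origin and axes coincide with the valve's. Fragile: a push of 4 N or more bends it.
- needle_tip (a point): Tip of the needle, on the valve's axis at x = -108 mm of the valve.
- plug_end (a point): Inner end of the valve's plug, on its axis at x = +94 mm of the valve. The plug, 20 mm in diameter with a groove round it, begins at the barrel's end, x = +60 mm.
- valve_front (a point): Point on the valve's axis at x = -38 mm of the valve: over the middle of the V-block nearer to the indicator when the valve is centred.
- valve_rear (a point): Point on the valve's axis at x = +38 mm of the valve: over the middle of the other V-block when the valve is centred.
- cone_valve: The other valve in the other socket: same barrel and plug, but with a short blunt cone 14 mm long for an outlet and no needle. Same origin and axes as the first. Leave it in its socket.
- station: Purge station, fixed, 210 mm wide: drip tray (16 mm tall) in front, two aluminium socket heads (46 mm wide, tops 100 mm high) behind, then a rail with gauges (up to 125 mm high, 100 mm or more behind mid-barrel). Origin on the table under the middle of the docked valves; x points from the tray into the sockets, z up. The valves lie along x, at y = +55 and -55 mm (either in either place).
- station_mid (a point): Point of the station midway between the two docked valves' origins, 75 mm above the table, the height of their axes. Space beside and under the barrels is free down to the tray, except a rest post under each, 8 mm thick, 44 mm wide, at x = -42 mm, just under the barrel.
- socket_a (a point): Mouth of the socket at y = +55 mm of the station (x = +62 mm, 75 mm above the table). The plug sits 32 mm deep. Two sprung balls in the socket's sides catch in the plug's groove: a straight pull along the station's -x of about 5 to 15 N frees them within the first 8 mm; the plug is clear after 40 mm.
- socket_b (a point): Mouth of the other socket, at y = -55 mm of the station, alike.
- gauge: Run-out gauge, fixed: dark steel base plate 270 x 85 x 14 mm with a pair of steel V-blocks and, at its -x end, a lever dial indicator on a short post (top 99 mm above the table) beside the needle's place. Origin on the table under the midpoint of the two V-blocks; x along the Vs, away from the indicator, so a seated valve's x axis agrees with the gauge's; z up.
- seat (a point): Midpoint of a seated barrel's axis: 62 mm above the table over the gauge's origin, axes as the gauge. The valve's origin belongs here, within 8 mm along x. V-blocks at x = -38 and +38 mm, 18 mm thick, 48 mm wide, tops 58 mm above the table, 90 degree Vs open upward; the 58 mm gap between them is open down to the base plate, so fingers can hold mid-barrel from above.
- feeler (a point): Ball of the indicator's feeler, 4 mm in diameter, at x = -98, y = +12 mm of the gauge, 62 mm above the table. A seated valve's needle lies beside it, 8 mm clear, its tip 10 mm past it (further to -x) when the valve is centred; 2 to 18 mm past is right.
- left_faces: The sloping faces of both V-blocks on the gauge's +y side (origin and axes as the gauge). The barrel must bear on these and on the other side's (over 1.5 N each, over 7 N in all). Its weight alone gives 2 N on each side, 10 N of push from above adds 7 N on each if the grip is centred over the V; a grip 1 mm to one side can unload one side. More than 60 N on a side is forcing.
- right_faces: The same for the -y side.
- spare_mould: Brown mould plate, 120 x 110 x 8 mm, lying on the table. Leave alone. Origin under its centre.
- paste_jar: Jar 52 mm in diameter, 62 mm tall. Leave alone. Origin under its centre.
- spanner: Flat steel spanner 150 mm long, lying on the table. Leave alone. Origin under its centre.
- tip_box: Clear compartment box 120 x 80 x 30 mm. Leave alone. Origin under its centre.
- blank_plug: Brass blanking plug, 30 mm wide, 36 mm tall, standing on its head. Leave alone. Origin under its centre.
- torch: Grey hand torch standing on its head, 54 mm wide, 155 mm tall. Leave alone. Origin under its centre.
Things that resemble listed ones, but are neither listed nor needed, are in the scene too. What is shaped like the valve but green is not meant.

How it is judged:
On the way:
1. the needle valve is held by the fingers and its plug is drawn out of the socket, clear of the mouth (x of plug_end in the frame of station below 0.058 m and contact force between the fingers and valve above 2 N), for 0.2 s.
At the end, for the whole second after the job is handed in: Valve axis within 2 mm sideways and +2/-3 mm in height of the seat line at both V-blocks; over 1.5 N on left faces and on right faces, over 7 N on the gauge in all; needle tip 2 to 18 mm past the feeler; fingers still on the valve, valve at rest; other valve not moved over 12 mm (z of valve_front in the frame of seat between -0.003 and 0.002 m and y of valve_front in the frame of seat between -0.002 and 0.002 m and z of valve_rear in the frame of seat between -0.003 and 0.002 m and y of valve_rear in the frame of seat between -0.002 and 0.002 m and contact force between valve and left_faces above 1.5 N and contact force between valve and right_faces above 1.5 N and contact force between valve and gauge above 7 N and x of needle_tip in the frame of feeler between -0.018 and -0.002 m and contact force between the fingers and valve above 2 N and linear speed of valve below 0.02 m/s and distance of cone_valve from where it was at the start of the episode below 0.012 m); the arm keeps its last pose, push and grip.
It fails at once if the needle is knocked (more than 4 N) (contact force between needle and anything else above 4 N).
It fails at once if the valve is dropped (its middle below 45 mm) (height (world z) of valve below 0.045 m).
It fails at once if the valve is forced into the Vs (more than 60 N on one side) (contact force between valve and left_faces above 60 N or contact force between valve and right_faces above 60 N).
It fails at once if the other valve is moved more than 12 mm (distance of cone_valve from where it was at the start of the episode above 0.012 m).
It fails at once if a bystander is moved more than 15 mm (distance of any of spare_mould, paste_jar, spanner, tip_box, blank_plug, torch from where it was at the start of the episode above 0.015 m).
It also fails if it takes over 42 s, if anything falls off the work surface, if the arm or the gripper's body presses on something with over 40 N, if the wrist force passes 120 N, or if a joint passes its speed limit or range.

## Working session

There is one attempt and no reset: what is moved stays moved. The work goes in short steps, Python scripts to look and compute and a tool call to move; the robot and the scene stay as the last step left them, time stands still between calls to the robot, and variables do not carry over. Pictures are saved under pics/ and viewed, and the job is handed in when it is done.

Besides the shell and the picture viewer there is one more tool, called after "Emit:" by a JSON object that holds its "name" and its "arguments", one argument or row to a line. drive_tool: Moves the arm, as the interface text tells. Its arguments: {"type":"object","properties":{"commands":{"type":"array"},"force":{"type":"number"}},"required":["commands"]}

```bash
ls; mkdir -p pics
python3 - <<'E'
from plant import bot
import cv2
s=bot.read_state()
for k,v in s.items(): print(k,v)
print(bot.grip_point_offset)
for n in ("scene","top"):
    im=bot.capture(n); cv2.imwrite(f"pics/{n}0.png",im[:,:,::-1])
    m=bot.camera_model(n); print(n,m)
E
```

```text
pics
time_s 0.0
joint_pos [-1.56840018e+00  3.13423590e-01  1.49840762e+00  1.01253658e-06
  1.33098591e+00 -2.23408847e-01]
qvel [ 1.57415871e-03 -1.61863534e-03 -1.49947654e-03  9.72524913e-05
 -4.56018992e-04  1.67094062e-04]
joint_efforts [ 1.44250873e-03 -4.02204287e+01 -2.52264833e+01  6.94943103e-02
  3.52864293e-02 -1.04858659e-04]
tcp_pos [ 0.11752606 -0.51143604  0.23818567]
tool_rot [[ 2.23890760e-01 -9.74614245e-01 -1.95044146e-06]
 [-9.74613514e-01 -2.23890595e-01  1.22446388e-03]
 [-1.19381663e-03 -2.72245222e-04 -9.99999250e-01]]
ft_force [-0.17491701  0.16179571  0.1930518 ]
torque [ 0.02090575  0.00633858 -0.01502613]
finger_gap 0.9987176472915495
0.0187
scene {'fx': 467.8854380962049, 'fy': 467.8854380962049, 'cx': 320.7579449728449, 'cy': 210.12124126435938, 'camera_from_world': array([[ 0.85778116,  0.51401254, -0.00160601, -0.37615161],
       [-0.35439642,  0.59367201,  0.72246573,  0.14109408],
       [ 0.37230989, -0.61914833,  0.69140487, -1.31939033],
       [ 0.        ,  0.        ,  0.        ,  1.        ]])}
top {'fx': 517.0790515740711, 'fy': 517.0790515740711, 'cx': 328.69409395142804, 'cy': 199.3808681831254, 'camera_from_world': array([[ 0.00636773, -0.99965184, -0.0256057 , -0.05657067],
       [ 0.98559946,  0.00194716,  0.16908553, -0.50536835],
       [-0.1689768 , -0.02631366,  0.98526871, -1.29836414],
       [ 0.        ,  0.        ,  0.        ,  1.        ]])}
```

View pics/scene0.png

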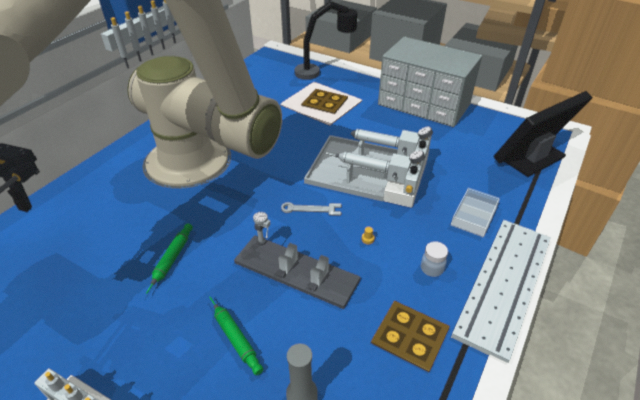

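View pics/top0.png

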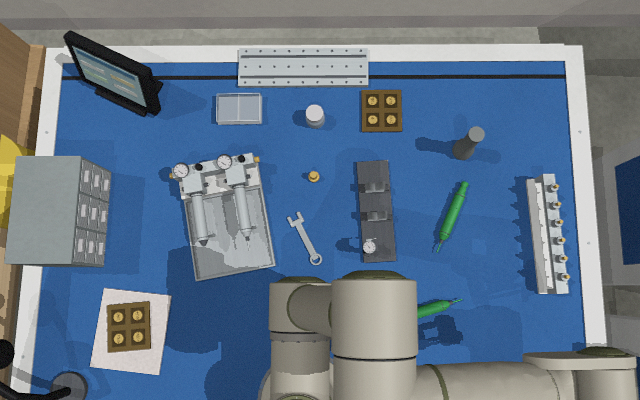

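The overview shows the station near (222,210) in the top view and the gauge near (375,210), with the indicator at its robot-side end (370,245). I'll zoom in on both.

Run:
```python
import cv2, numpy as np
t=cv2.imread("pics/top0.png"); s=cv2.imread("pics/scene0.png")
def c(im,x0,y0,x1,y1,k,n): cv2.imwrite(f"pics/{n}.png",cv2.resize(im[y0:y1,x0:x1],None,fx=k,fy=k,interpolation=cv2.INTER_CUBIC))
c(t,160,145,290,285,4.2,"ts0"); c(t,340,150,410,270,5,"tg0")
c(s,300,115,450,215,5,"ss0"); c(s,225,200,370,310,5,"sg0")
```

```text
(no output)
```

View pics/ts0.png

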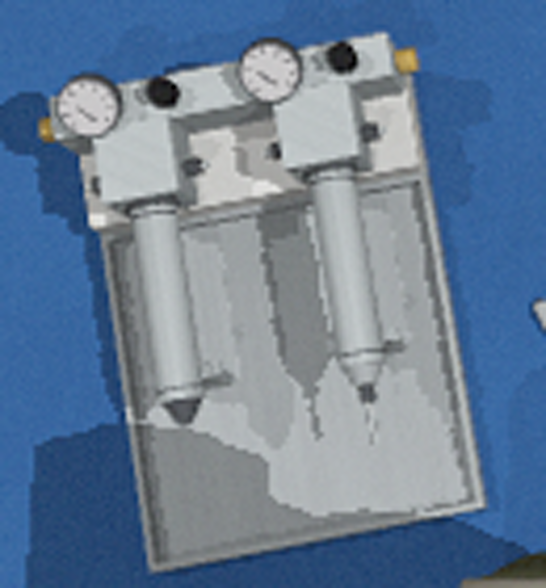

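View pics/tg0.png

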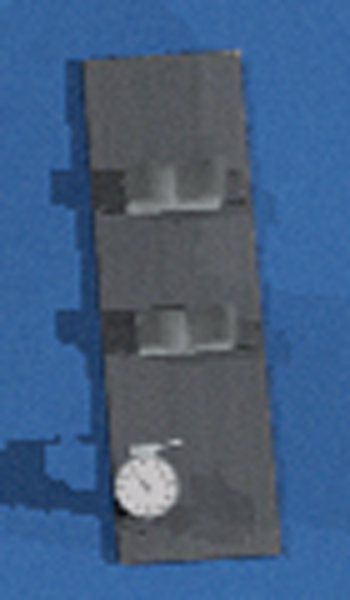

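View pics/ss0.png

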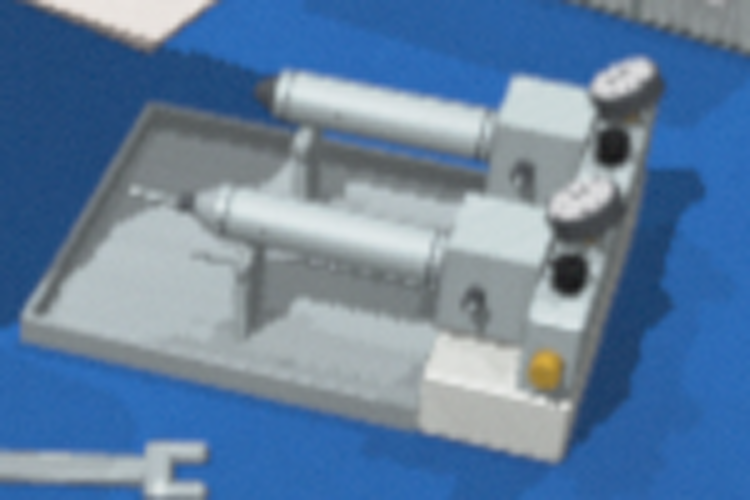

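View pics/sg0.png

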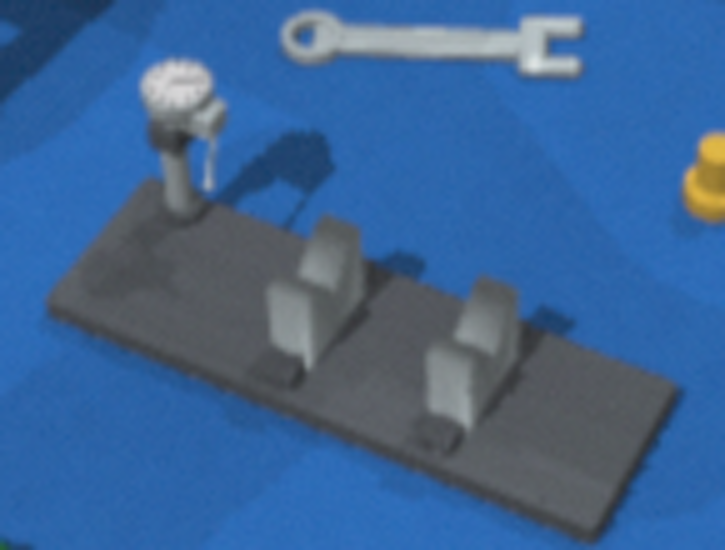

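The needle valve is the right one in the top view: its barrel is near (243,215) and the needle tip near (248,249), so it sits in socket_b. The gauge plate's corners in the top view are about (357,162), (388,160), (396,260) and (364,262). Next I'll fit both poses to image edges in the two views.

```bash
cat > fit.py <<'E'
import numpy as np, cv2
from scipy.optimize import least_squares
from scipy.ndimage import map_coordinates, gaussian_filter
def proj(m,P):
    P=np.atleast_2d(P); T=np.asarray(m["camera_from_world"]); c=P@T[:3,:3].T+T[:3,3]
    return np.c_[m["fx"]*c[:,0]/-c[:,2]+m["cx"], m["fy"]*-c[:,1]/-c[:,2]+m["cy"]]
def campos(m):
    T=np.asarray(m["camera_from_world"]); return -T[:3,:3].T@T[:3,3]
def Rz(a): return np.array([[np.cos(a),-np.sin(a),0],[np.sin(a),np.cos(a),0],[0,0,1]])
def place(p,L): # p=[x,y,z,yaw(,pitch)]
    R=Rz(p[3])
    if len(p)>4:
        b=p[4]; R=R@np.array([[np.cos(b),0,np.sin(b)],[0,1,0],[-np.sin(b),0,np.cos(b)]])
    return np.atleast_2d(L)@R.T+np.array(p[:3]),R
def edge_off(gray,a,b,n=15,w=4,sig=0.7,pol=0):
    """perp offsets of strongest gradient along the projected segment a-b; returns pts, normals, offsets, strength"""
    t=np.linspace(.08,.92,n)[:,None]; pts=a+(b-a)*t; d=(b-a)/np.linalg.norm(b-a); nrm=np.array([-d[1],d[0]])
    s=np.arange(-w,w+.01,.25)
    q=pts[:,None,:]+nrm*s[None,:,None]
    v=map_coordinates(gray,[q[...,1],q[...,0]],order=1)
    v=gaussian_filter(v,[1.0,sig/.25])
    g=np.gradient(v,axis=1)/.25; gg=np.abs(g) if pol==0 else np.maximum(g*pol,0)
    gg=gg.copy(); gg*=np.exp(-(s/w)**2)
    k=gg.argmax(1); off=[];st=[]
    for i,ki in enumerate(k):
        o=s[ki]
        if 0<ki<len(s)-1:
            y0,y1,y2=gg[i,ki-1:ki+2]; den=y0-2*y1+y2
            if den<0:o+=.25*.5*(y0-y2)/den
            st.append(gg[i,ki])
        else: st.append(0)
        off.append(o)
    return pts,nrm,np.array(off),np.array(st)
def fit(segfun,p0,views,free,iters=8,w0=5,thr=4,verbose=True):
    """segfun(p,m,name)->list of (name,A3,B3); views: {name:(gray,m)}"""
    p=np.array(p0,float); free=np.array(free)
    for it in range(iters):
        w=max(1.8,w0*(.75**it)); obs=[]
        for vn,(g,m) in views.items():
            for sn,A,B in segfun(p,m,vn):
                a,b=proj(m,A)[0],proj(m,B)[0]
                pts,nr,off,st=edge_off(g,a,b,w=w)
                ok=st>thr
                t=np.linspace(.08,.92,15)
                for i in np.where(ok)[0]: obs.append((vn,sn,t[i],pts[i]+nr*off[i]))
        def res(d):
            pp=p.copy(); pp[free]+=d*1e-3; r=[]
            S={(vn,sn):(proj(m,A)[0],proj(m,B)[0]) for vn,(g,m) in views.items() for sn,A,B in segfun(pp,m,vn)}
            for vn,sn,t,q in obs:
                if (vn,sn) not in S: continue
                a,b=S[(vn,sn)]; dd=(b-a)/np.linalg.norm(b-a); nn=np.array([-dd[1],dd[0]]); r.append((q-a)@nn)
            return np.array(r)
        sol=least_squares(res,np.zeros(len(free)),loss="soft_l1",f_scale=.3)
        p[free]+=sol.x*1e-3
    if verbose:
        r=res(sol.x*0); 
        d={}
        keys=[(o[0],o[1]) for o in obs]
        r=res(np.zeros(len(free)))
        for k,x in zip(keys,r): d.setdefault(k,[]).append(x)
        for k,x in d.items(): print("  ",k,len(x),"med %.2f"%np.median(x),"sd %.2f"%np.std(x))
    return p
def gauge_segs(p,m,vn):
    def W(*l): return place(p,np.array(l)*1e-3)[0]
    S=[]
    X,Y,Z=135,42.5,14
    off=p[4]*1e3 if False else 0
    c=[(X,Y,Z),(X,-Y,Z),(-X,-Y,Z),(-X,Y,Z)]
    for i in range(4): S.append((f"pl{i}",W(c[i]),W(c[(i+1)%4])))
    return S
def block_segs(p,m,vn):
    def W(*l): return place(p,np.array(l)*1e-3)[0]
    S=[]
    h=62-14*2**.5; yv=58-h  # V apex height, half-opening at top
    for x0 in (-38,38):
        for sx in (-9,9):
            if vn=="top" and sx>0: pass
            for sy in (-1,1):
                S.append((f"b{x0}{sx}{sy}t",W((x0+sx,sy*yv,58)),W((x0+sx,sy*24,58))))
                S.append((f"b{x0}{sx}{sy}v",W((x0+sx,0,h)),W((x0+sx,sy*yv,58))))
        for sy in (-1,1):
            S.append((f"b{x0}s{sy}",W((x0-9,sy*24,58)),W((x0+9,sy*24,58))))
    return S
def valve_segs(p,m,vn,ends=True):
    """p=[x,y,z,yaw,(pitch)] silhouettes of barrel r=14"""
    C=campos(m); o,R=place(p,[[0,0,0]]); o=o[0]; ax=R[:,0]
    v=C-o; v=v-ax*(v@ax); D=np.linalg.norm(v); v/=D; s=np.cross(ax,v)
    r=.014; ca=r/D; sa=np.sqrt(1-ca*ca)
    S=[]
    for k,sg in (("L",1),("R",-1)):
        t=o+r*(ca*v+sg*sa*s); S.append((k,t-ax*.052,t+ax*.055))
    return S
def load(tag):
    from plant import bot
    V={}
    for n in ("scene","top"):
        im=cv2.imread(f"pics/{n}{tag}.png"); V[n]=(cv2.cvtColor(im,cv2.COLOR_BGR2GRAY).astype(float),bot.camera_model(n))
    return V
def back(m,u,v,z):
    T=np.asarray(m["camera_from_world"]); d=np.array([(u-m["cx"])/m["fx"],-(v-m["cy"])/m["fy"],-1])
    d=T[:3,:3].T@d; C=campos(m); return C+d*(z-C[2])/d[2]
def draw(tag,segs,out,crop,k):
    pass
E
python3 - <<'E'
from fit import *
V=load("0"); mt=V["top"][1]
f=lambda u,v,x0,y0,k:((u+.5)/k-.5+x0,(v+.5)/k-.5+y0)
c=np.array([back(mt,*f(u,v,340,150,5),.014) for u,v in((85,60),(238,50),(280,553),(120,562))])
print(c, np.linalg.norm(np.diff(c,axis=0),axis=1))
o=c.mean(0); d=(c[0]+c[1]-c[2]-c[3]); yaw=np.arctan2(d[1],d[0])
p0=[o[0],o[1],0,yaw]; print(p0)
for nm,vs in (("both",V),("top",{"top":V["top"]}),("scene",{"scene":V["scene"]})):
    print(nm,fit(gauge_segs,p0,vs,[0,1,3]).round(4))
pg=fit(gauge_segs,p0,V,[0,1,2,3],verbose=False);print("with z",pg.round(4))
f2=lambda u,v:f(u,v,160,145,4.2)
a=back(mt,*f2(361,352),.080);b=back(mt,*f2(334,175),.080)
print(a,b,np.linalg.norm(a-b)); d=b-a
p0=np.r_[(a+b)[:2]/2,.075,np.arctan2(d[1],d[0])]
print("valve",p0.round(4))
pv=fit(valve_segs,p0,V,[1,2,3],w0=3);print(pv.round(4))
E
```

```text
[[ 0.61326565 -0.1278058   0.014     ]
 [ 0.61876643 -0.20961342  0.014     ]
 [ 0.35113598 -0.22788713  0.014     ]
 [ 0.34608463 -0.14518192  0.014     ]] [0.08199235 0.26825359 0.08285933]
[np.float64(0.4823131696939322), np.float64(-0.1776220680268519), 0, np.float64(0.06656023027783468)]
   ('scene', 'pl0') 15 med -0.09 sd 0.03
   ('scene', 'pl1') 15 med 0.07 sd 0.12
   ('scene', 'pl3') 5 med 0.05 sd 0.05
   ('top', 'pl0') 2 med 0.19 sd 0.03
   ('top', 'pl1') 6 med -0.55 sd 0.06
   ('top', 'pl2') 15 med -0.11 sd 0.13
   ('top', 'pl3') 15 med -0.05 sd 0.08
both [ 0.4804 -0.1792  0.      0.0735]
   ('top', 'pl0') 2 med -0.03 sd 0.02
   ('top', 'pl1') 10 med 0.42 sd 0.54
   ('top', 'pl2') 15 med -0.03 sd 0.12
   ('top', 'pl3') 15 med 0.05 sd 0.26
top [ 0.48   -0.1788  0.      0.0568]
   ('scene', 'pl0') 15 med -0.00 sd 0.02
   ('scene', 'pl1') 15 med 0.01 sd 0.07
   ('scene', 'pl3') 5 med 0.16 sd 0.04
scene [ 0.4807 -0.179   0.      0.0716]
with z [ 0.4802 -0.1784 -0.0011  0.0676]
[0.4248953  0.15237252 0.08      ] [0.53245208 0.17240769 0.08      ] 0.10940688905334654
valve [0.4787 0.1624 0.075  0.1842]
   ('scene', 'L') 7 med -0.48 sd 0.36
   ('scene', 'R') 15 med 0.10 sd 0.14
   ('top', 'L') 12 med -0.49 sd 0.09
   ('top', 'R') 15 med 0.46 sd 0.21
[0.4787 0.1611 0.0758 0.1832]
```

```bash
cat >> fit.py <<'E'
def loadc(tag,ch):
    from plant import bot
    V={}
    for n in ("scene","top"):
        im=cv2.imread(f"pics/{n}{tag}.png").astype(float)
        V[n]=(im[:,:,ch] if ch<3 else im.mean(2),bot.camera_model(n))
    return V
def overlay(tag,n,segs,out,x0,y0,x1,y1,k):
    from plant import bot
    m=bot.camera_model(n); im=cv2.imread(f"pics/{n}{tag}.png")[y0:y1,x0:x1]; im=cv2.resize(im,None,fx=k,fy=k,interpolation=cv2.INTER_CUBIC)
    for s,A,B in segs:
        a,b=[tuple(int(round(z)) for z in ((proj(m,P)[0]-[x0,y0]+.5)*k-.5)) for P in (A,B)]
        cv2.line(im,a,b,(0,0,255),1,cv2.LINE_AA)
    cv2.imwrite(f"pics/{out}.png",im); return im
E
python3 - <<'E'
from fit import *
V=loadc("0",0)
p0=[.4803,-.179,0,.068]
print(fit(gauge_segs,p0,V,[0,1,3],w0=4).round(4))
print(fit(gauge_segs,p0,V,[0,1,2,3],w0=4,verbose=False).round(4))
print(fit(gauge_segs,p0,{"top":V["top"]},[0,1,3],w0=4,verbose=False).round(4))
print(fit(gauge_segs,p0,{"scene":V["scene"]},[0,1,3],w0=4,verbose=False).round(4))
V2=loadc("0",3)
print("blocks",fit(block_segs,p0,V2,[0,1,3],w0=2).round(4))
pg=fit(gauge_segs,p0,V,[0,1,3],w0=4,verbose=False)
m=V["top"][1]
a=overlay("0","top",gauge_segs(pg,m,"top")+block_segs(pg,m,"top"),"og_t",340,150,410,270,5)
b=overlay("0","scene",gauge_segs(pg,m,"scene")+block_segs(pg,m,"scene"),"og_s",225,200,370,310,3)
pv=[.4787,.1611,.0758,.1832]
c=overlay("0","top",valve_segs(pv,m,"top"),"ov_t",160,145,290,285,4)
d=overlay("0","scene",valve_segs(pv,V["scene"][1],"scene"),"ov_s",300,115,450,215,5)
m=np.zeros((600,800,3),np.uint8); m[:600,:350]=a[:600]; m[:330,355:790]=b; cv2.imwrite("pics/o1.png",m)
m=np.zeros((560,800,3),np.uint8); m[:,:520]=c; cv2.imwrite("pics/o2.png",m)
E
```

```text
('scene', 'pl0') 15 med -0.74 sd 0.04
   ('scene', 'pl1') 15 med -0.20 sd 0.08
   ('scene', 'pl2') 15 med -0.10 sd 0.02
   ('scene', 'pl3') 14 med 0.09 sd 0.19
   ('top', 'pl0') 15 med 0.01 sd 0.08
   ('top', 'pl1') 15 med 0.08 sd 0.07
   ('top', 'pl2') 15 med -0.35 sd 0.07
   ('top', 'pl3') 15 med -0.53 sd 0.49
[ 0.4825 -0.1777  0.      0.0694]
[ 0.4824 -0.1772 -0.0014  0.0704]
[ 0.4817 -0.1769  0.      0.0783]
[ 0.4851 -0.1851  0.      0.0735]
   ('scene', 'b-389-1t') 15 med -0.31 sd 0.15
   ('scene', 'b-389-1v') 15 med 0.01 sd 0.07
   ('scene', 'b-3891t') 14 med -0.59 sd 0.03
   ('scene', 'b-38s1') 3 med -0.24 sd 0.09
   ('scene', 'b38-91t') 9 med 0.23 sd 0.06
   ('scene', 'b38-91v') 5 med 0.03 sd 0.13
   ('scene', 'b389-1t') 7 med -0.03 sd 0.02
   ('scene', 'b389-1v') 2 med -0.32 sd 0.01
   ('scene', 'b3891v') 9 med 0.68 sd 0.03
   ('top', 'b-389-1t') 15 med 0.32 sd 0.24
   ('top', 'b-389-1v') 15 med 0.42 sd 0.32
   ('top', 'b-3891t') 15 med 0.34 sd 0.15
   ('top', 'b-3891v') 15 med 0.08 sd 0.10
   ('top', 'b-38s-1') 4 med -0.26 sd 0.27
   ('top', 'b389-1t') 15 med -0.06 sd 0.05
   ('top', 'b389-1v') 15 med 0.06 sd 0.45
   ('top', 'b3891t') 15 med -0.22 sd 0.09
   ('top', 'b3891v') 15 med -0.33 sd 0.20
   ('top', 'b38s-1') 7 med 0.10 sd 0.12
   ('top', 'b38s1') 1 med 0.75 sd 0.00
blocks [ 0.48   -0.1806  0.      0.205 ]
```

View pics/o1.png

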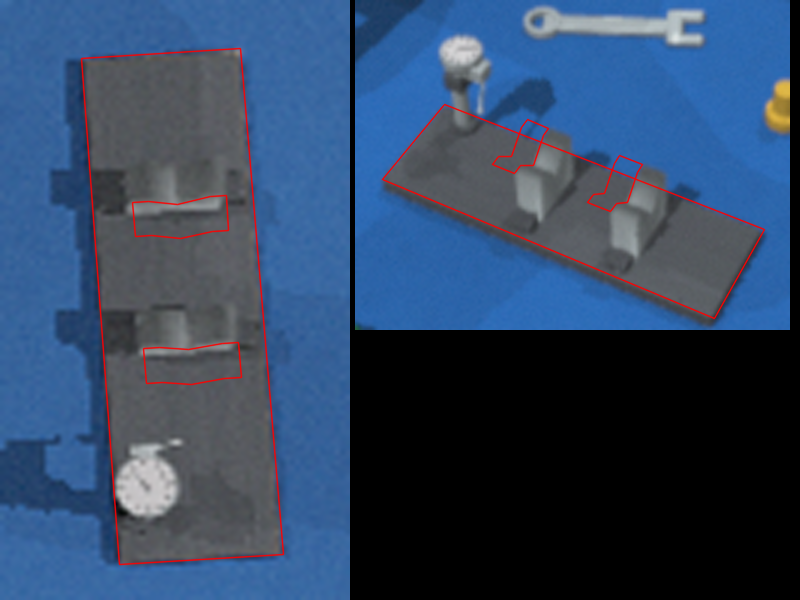

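View pics/o2.png

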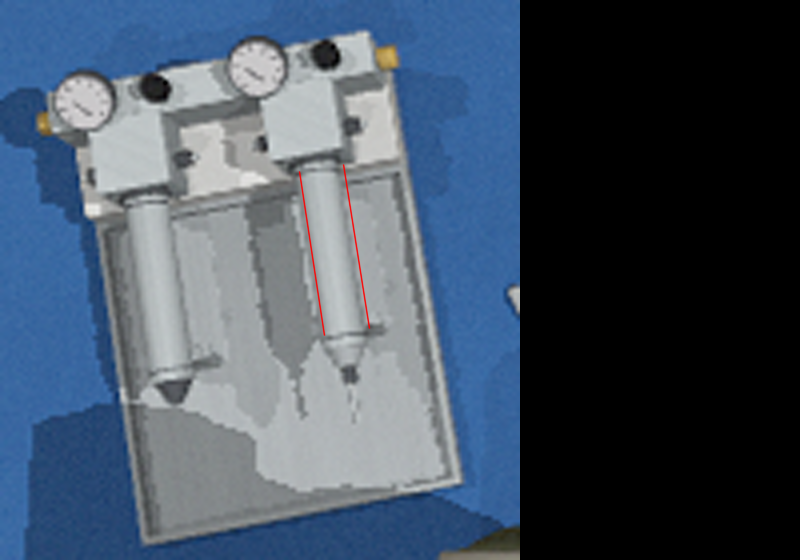

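View pics/ov_s.png

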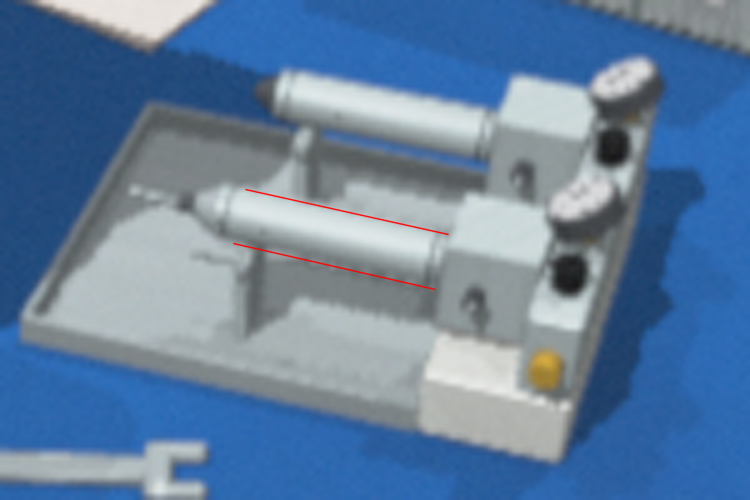

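The plate outline fits, but the V-blocks sit about 15 mm further to +x than the plate's centre, so the plate isn't centred on the gauge origin. The valve silhouette overlay also looks wider than the barrel I see, so I'll look closer.

Run:
```python
from fit import *
def cc(n,x0,y0,x1,y1,k):
    im=cv2.imread(f"pics/{n}0.png")[y0:y1,x0:x1]
    g=cv2.resize(im,None,fx=k,fy=k,interpolation=cv2.INTER_NEAREST).astype(float)
    g=np.clip((g-60)*1.3,0,255).astype(np.uint8)
    for x in range(x0,x1,5): cv2.putText(g,str(x),((x-x0)*k,8),0,.3,(0,255,255),1); g[:4,(x-x0)*k]=255
    for y in range(y0,y1,5): cv2.putText(g,str(y),(0,(y-y0)*k+8),0,.3,(0,255,255),1)
    return g
cv2.imwrite("pics/z1.png",cc("top",222,180,262,255,8)); cv2.imwrite("pics/z2.png",cc("scene",322,145,402,195,10))
```

```text
(no output)
```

View pics/z1.png

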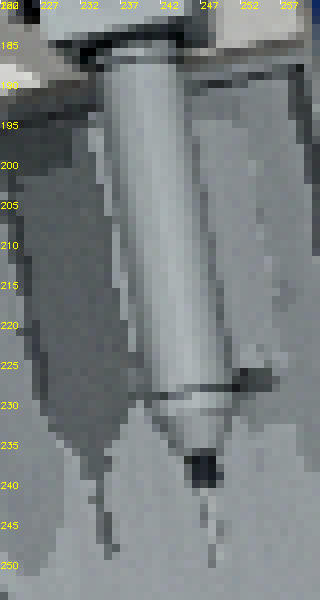

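View pics/z2.png

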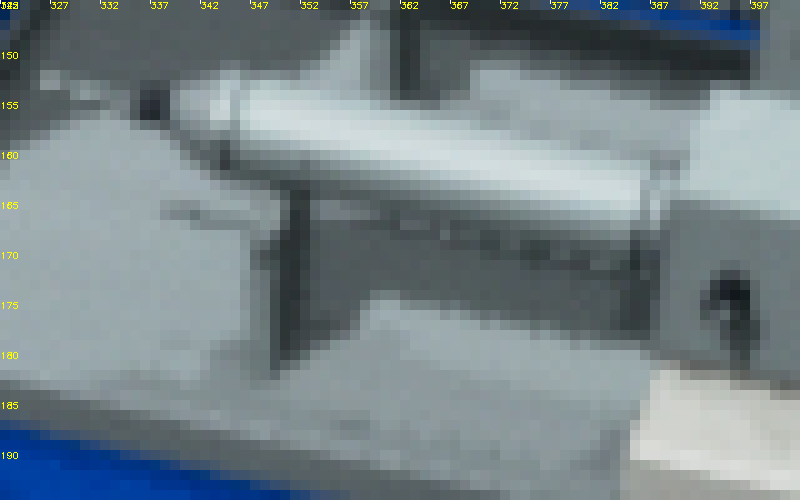

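Run:
```python
from fit import *
from plant import bot
V=loadc("0",3)
# profile relative to hypothesised axis
p=[.4787,.1611,.0758,.1832]
rows=[]
for n in ("top","scene"):
    g,m=V[n]
    for lo,hi in ((-.052,-.02),(-.02,.015),(.015,.052)):
        A=place(p,[[lo,0,0]])[0];B=place(p,[[hi,0,0]])[0]
        a,b=proj(m,A)[0],proj(m,B)[0]; d=(b-a)/np.linalg.norm(b-a); nn=np.array([-d[1],d[0]])
        t=np.linspace(0,1,40)[:,None]; s=np.arange(-10,10.01,.5)
        q=(a+(b-a)*t)[:,None]+nn*s[None,:,None]
        v=map_coordinates(g,[q[...,1],q[...,0]],order=1).mean(0)
        print(n,lo,"normal",nn.round(2)); print(" ".join(f"{x:.1f}:{y:.0f}" for x,y in zip(s,v)))
# closed form: points
mt,ms=V["top"][1],V["scene"][1]
obs=[("top",-.108,(248.3,249.5)),("top",-.077,(247.2,237.8)),("scene",-.108,(326.3,152)),("scene",-.077,(337,155.6))]
def res(q):
    pp=[q[0],q[1],q[2],q[3]]; r=[]
    for n,x,uv in obs: r+=list(proj(V[n][1],place(pp,[[x,0,0]])[0])[0]-uv)
    return np.array(r)
s=least_squares(res,p); print(s.x.round(4),res(s.x).round(2))
```

```text
top -0.052 normal [ 0.99 -0.15]
-10.0:131 -9.5:131 -9.0:131 -8.5:133 -8.0:143 -7.5:152 -7.0:150 -6.5:142 -6.0:142 -5.5:150 -5.0:160 -4.5:169 -4.0:178 -3.5:184 -3.0:187 -2.5:188 -2.0:190 -1.5:192 -1.0:195 -0.5:195 0.0:192 0.5:188 1.0:184 1.5:180 2.0:176 2.5:170 3.0:162 3.5:152 4.0:141 4.5:141 5.0:151 5.5:159 6.0:162 6.5:165 7.0:166 7.5:166 8.0:166 8.5:164 9.0:164 9.5:166 10.0:169
top -0.02 normal [ 0.99 -0.15]
-10.0:130 -9.5:129 -9.0:128 -8.5:135 -8.0:154 -7.5:166 -7.0:158 -6.5:146 -6.0:144 -5.5:151 -5.0:161 -4.5:170 -4.0:178 -3.5:183 -3.0:184 -2.5:186 -2.0:188 -1.5:192 -1.0:194 -0.5:194 0.0:192 0.5:189 1.0:186 1.5:182 2.0:177 2.5:170 3.0:161 3.5:151 4.0:146 4.5:152 5.0:162 5.5:167 6.0:169 6.5:170 7.0:169 7.5:168 8.0:168 8.5:168 9.0:168 9.5:168 10.0:167
top 0.015 normal [ 0.99 -0.15]
-10.0:120 -9.5:120 -9.0:125 -8.5:137 -8.0:145 -7.5:144 -7.0:139 -6.5:135 -6.0:140 -5.5:151 -5.0:161 -4.5:169 -4.0:175 -3.5:179 -3.0:181 -2.5:183 -2.0:186 -1.5:190 -1.0:191 -0.5:190 0.0:188 0.5:187 1.0:185 1.5:182 2.0:176 2.5:169 3.0:158 3.5:147 4.0:140 4.5:143 5.0:148 5.5:151 6.0:152 6.5:152 7.0:152 7.5:1
[... 573 characters left out ...]
0:215 -3.5:220 -3.0:223 -2.5:225 -2.0:227 -1.5:226 -1.0:223 -0.5:217 0.0:207 0.5:196 1.0:183 1.5:172 2.0:161 2.5:151 3.0:142 3.5:133 4.0:127 4.5:124 5.0:125 5.5:126 6.0:123 6.5:121 7.0:123 7.5:126 8.0:127 8.5:127 9.0:128 9.5:128 10.0:128
scene 0.015 normal [-0.22  0.98]
-10.0:190 -9.5:190 -9.0:190 -8.5:189 -8.0:188 -7.5:185 -7.0:183 -6.5:181 -6.0:183 -5.5:189 -5.0:198 -4.5:205 -4.0:210 -3.5:215 -3.0:218 -2.5:220 -2.0:221 -1.5:220 -1.0:216 -0.5:209 0.0:200 0.5:190 1.0:178 1.5:167 2.0:157 2.5:148 3.0:139 3.5:130 4.0:124 4.5:120 5.0:118 5.5:117 6.0:115 6.5:115 7.0:118 7.5:121 8.0:123 8.5:124 9.0:124 9.5:124 10.0:124
[0.4781 0.1544 0.077  0.0982] [ 0.16  0.76  0.46  0.1   0.44  0.16  0.64 -0.36]
```

Run:
```python
from fit import *
V=loadc("0",0)
def st(p,m,vn):
    W=lambda *l: place(p,np.array(l)*1e-3)[0]
    S=[("R",W((-110,-105,16)),W((20,-105,16)))]
    if vn=="top": S.append(("L",W((-60,105,16)),W((20,105,16))))
    return S
# station origin: valve minus 55 offset
yaw=.18
o=np.array([.4787,.1637])-Rz(yaw)[:2,:2]@[0,-.055]
p0=[o[0],o[1],0,yaw]; print(np.round(p0,4))
for vs in (V,{"top":V["top"]}):
    p=fit(st,p0,vs,[1,3],w0=4,thr=2); print(p.round(4))
    print("valve from station", (p[:2]+Rz(p[3])[:2,:2]@[0,-.055]).round(4))
p=fit(st,p0,V,[1,3],w0=4,thr=2,verbose=False)
a=overlay("0","top",st(p,V["top"][1],"top"),"os_t",160,145,290,285,4)
# valve: axis offsets from profile at segment midpoints + tip
pr=[.4787,.1611,.0758,.1832]
V3=V; obs=[]
for n,offs in (("top",(-1.0,-1.05,-1.15)),("scene",(-.6,-.6,-.6))):
    m=V[n][1]
    for x,o in zip((-.036,-.0025,.0335),offs):
        a,b=proj(m,place(pr,[[x-.01,0,0]])[0])[0],proj(m,place(pr,[[x+.01,0,0]])[0])[0]
        d=(b-a)/np.linalg.norm(b-a); nn=np.array([-d[1],d[0]]); obs.append((n,x,(a+b)/2+nn*o,nn))
def res(q,full=False):
    r=[]
    for n,x,uv,nn in obs: r.append((proj(V[n][1],place(q,[[x,0,0]])[0])[0]-uv)@nn)
    for n,uv in (("top",(248.3,249.5)),("scene",(326.3,152))): r+=list((proj(V[n][1],place(q,[[-.108,0,0]])[0])[0]-uv)*.5)
    return np.array(r)
s=least_squares(res,pr); print("valve",s.x.round(4),res(s.x).round(2))
```

```text
[0.4689 0.2178 0.     0.18  ]
   ('scene', 'R') 15 med -0.04 sd 0.13
   ('top', 'R') 15 med -0.46 sd 0.29
   ('top', 'L') 15 med 0.50 sd 0.18
[0.4689 0.2158 0.     0.1675]
valve from station [0.478  0.1616]
   ('top', 'R') 15 med -0.24 sd 0.42
   ('top', 'L') 15 med 0.25 sd 0.43
[0.4689 0.2155 0.     0.1116]
valve from station [0.475  0.1608]
valve [0.4772 0.1635 0.0758 0.1825] [-0.06  0.    0.12 -0.06 -0.06 -0.06  0.11  0.31  0.29  0.28]
```

View pics/os_t.png

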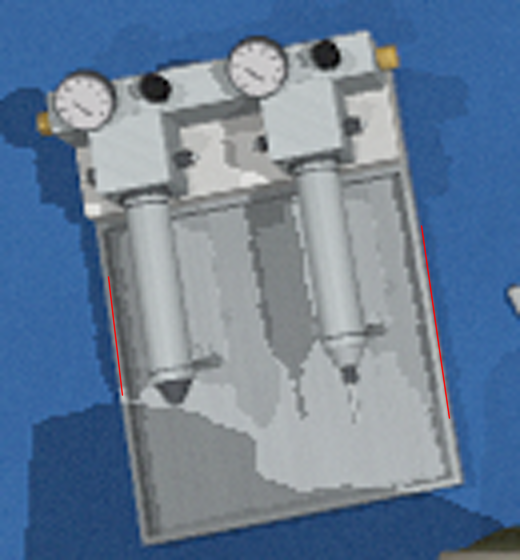

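```bash
cat >> fit.py <<'E'
def plate_segs(p,m,vn):
    W=lambda *l: place(p,np.array(l)*1e-3)[0]
    X,Y=135,42.5; c=[(X,Y),(X,-Y),(-X,-Y),(-X,Y)]
    z=[0,0,14,14] if vn=="scene" else [14,14,0,0]
    return [(f"pl{i}",W((*c[i],z[i])),W((*c[(i+1)%4],z[i]))) for i in range(4)]
def blk(p,m,vn):
    W=lambda *l: place(p,np.array(l)*1e-3)[0]
    h=62-14*2**.5; yv=58-h; S=[]
    for x0 in (-38,38):
        for sx in (-9,9):
            for sy in (-1,1):
                S.append((f"t{x0}{sx}{sy}",W((x0+sx,sy*yv,58)),W((x0+sx,sy*24,58))))
                S.append((f"v{x0}{sx}{sy}",W((x0+sx,0,h)),W((x0+sx,sy*yv,58))))
        for sy in (-1,1):
            S.append((f"s{x0}{sy}",W((x0-9,sy*24,58)),W((x0+9,sy*24,58))))
            S.append((f"k{x0}{sy}",W((x0-9,sy*yv,58)),W((x0+9,sy*yv,58))))
        S.append((f"r{x0}",W((x0-9,0,h)),W((x0+9,0,h))))
    return S
E
python3 - <<'E'
from fit import *
V=loadc("0",0)
p0=[.481,-.1785,0,.07]
for vs in (V,{"top":V["top"]},{"scene":V["scene"]}):
    p=fit(plate_segs,p0,vs,[0,1,3],w0=3.5); print(p.round(4))
p=fit(plate_segs,p0,V,[0,1,3],w0=3.5,verbose=False)
m=V["top"][1]
for k,d in enumerate((.015,.018)):
    q=p.copy(); q[:2]+=Rz(p[3])[:2,0]*d
    a=overlay("0","top",plate_segs(p,m,"top")+blk(q,m,"top"),"og_t",340,150,410,270,5)
    b=overlay("0","scene",plate_segs(p,m,"scene")+blk(q,m,"scene"),"og_s",270,230,345,295,6)
    M=np.zeros((600,800,3),np.uint8); M[:,:350]=a; M[:390,350:800]=b; cv2.imwrite(f"pics/o3{k}.png",M)
E
```

```text
('scene', 'pl0') 15 med 0.00 sd 0.02
   ('scene', 'pl1') 15 med 0.10 sd 0.05
   ('scene', 'pl2') 15 med -0.02 sd 0.03
   ('scene', 'pl3') 14 med 0.22 sd 0.18
   ('top', 'pl0') 15 med -0.09 sd 0.08
   ('top', 'pl1') 15 med -0.10 sd 0.09
   ('top', 'pl2') 15 med -0.08 sd 0.07
   ('top', 'pl3') 15 med -0.18 sd 0.10
[ 0.482  -0.1769  0.      0.0666]
   ('top', 'pl0') 15 med -0.08 sd 0.07
   ('top', 'pl1') 15 med -0.10 sd 0.06
   ('top', 'pl2') 15 med -0.09 sd 0.08
   ('top', 'pl3') 15 med -0.14 sd 0.29
[ 0.482  -0.1769  0.      0.0706]
   ('scene', 'pl0') 15 med -0.00 sd 0.02
   ('scene', 'pl1') 15 med 0.13 sd 0.07
   ('scene', 'pl2') 15 med -0.01 sd 0.03
   ('scene', 'pl3') 14 med 0.20 sd 0.16
[ 0.482  -0.177   0.      0.0647]
```

View pics/o30.png

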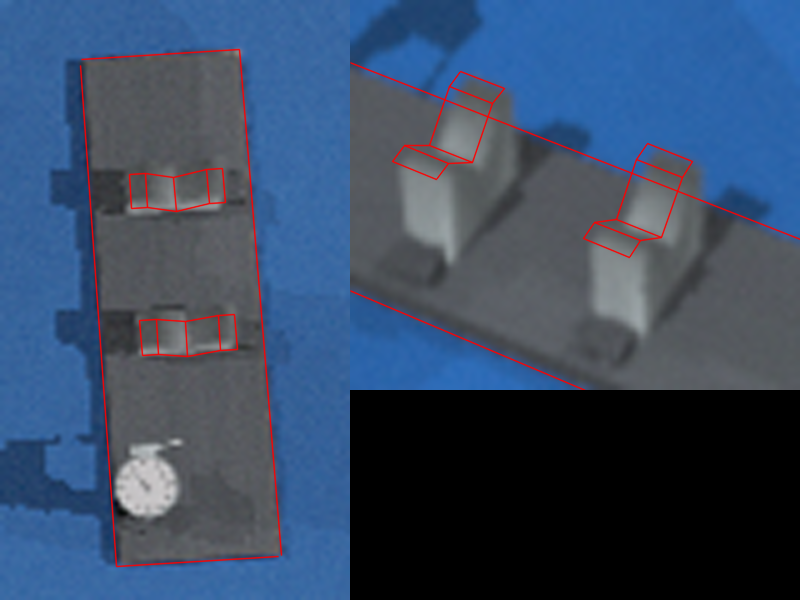

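View pics/o31.png

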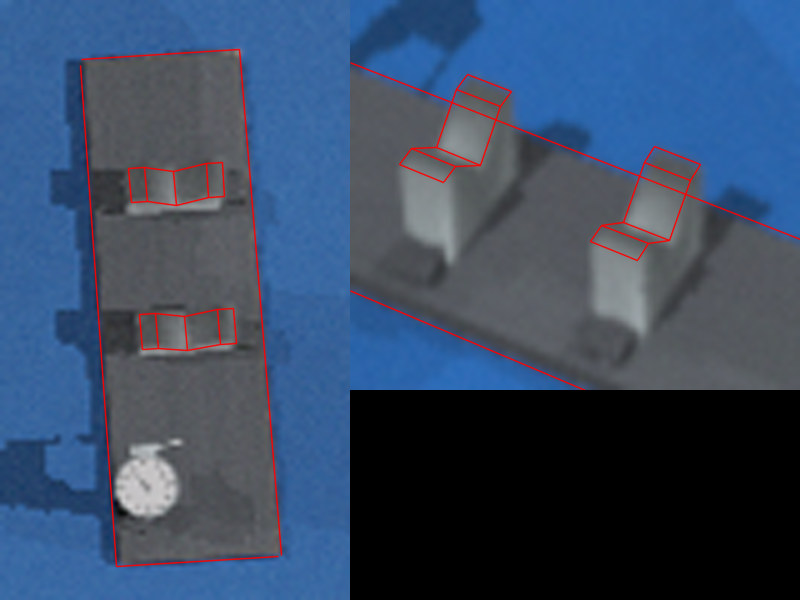

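The fits are good:
- **Valve:** origin about (0.477, 0.1635, 0.076), yaw about 0.18.
- **Gauge:** origin about (0.5005, -0.1757), yaw about 0.067.

Next I'll work out the approach.

```bash
cat > go.py <<'E'
import sys,numpy as np
from plant import bot
from scipy.spatial.transform import Rotation as Ro
def delta(pos,vyaw):
    """tool-frame shift mm & rotvec to put TCP at pos with tool y = -valve x (yaw vyaw), pointing down"""
    s=bot.read_state(); R=np.array(s["tool_rot"])
    y=-np.array([np.cos(vyaw),np.sin(vyaw),0]); z=np.array([0,0,-1.]); x=np.cross(y,z)
    G=np.c_[x,y,z]
    d=R.T@(np.array(pos)-s["tcp_pos"])*1e3; r=Ro.from_matrix(R.T@G).as_rotvec()
    print("t",round(s["time_s"],3),"tcp",np.round(s["tcp_pos"],4),"F",np.round(s["ft_force"],2),"T",np.round(s["torque"],3),"gap mm",round(s["finger_gap"]*88.1,2))
    print(" shift mm",d.round(1),"turn",r.round(4),"yaw",round(float(np.arctan2(-R[1,1],-R[0,1])),4)); return d,r
if __name__=="__main__":
    a=[float(v) for v in sys.argv[1:]]; delta(a[:3],a[3])
E
python3 go.py .477 .1635 .16 .18
```

```text
t 0.1 tcp [ 0.1175 -0.5115  0.2382] F [0.7  0.11 0.78] T [ 0.029 -0.005  0.012] gap mm 88.37
 shift mm [-577.3 -501.4   79. ] turn [-0.0002  0.0011  0.0458] yaw 0.2258
```

Emit:
{"name": "drive_tool", "arguments": {
  "commands": [
    [88, -45, -39, 0, 0, 0, 0],
    [88, -45, -39, 0, 0, 0, 0.02],
    [88, -45, -39, 0, 0, 0, 0.02],
    [88, -45, -39, 0, 0, 0, 0],
    [88, -45, -39, 0, 0, 0, 0]
  ],
  "force": 40
}}

```text
time_s: 0.72
tcp_pos: [0.2645, -0.2456, 0.2367]
tool_rot: [[0.177, -0.984, 0.0], [-0.984, -0.177, 0.004], [-0.004, -0.001, -1.0]]
ft_force: [0.7, -0.7, -0.3]
finger_gap: 0.999
```

Emit:
{"name": "drive_tool", "arguments": {
  "commands": [
    [88, -45, -39, 0, 0, 0, 0],
    [88, -45, -39, 0, 0, 0, 0],
    [88, -45, -39, 0, 0, 0, 0],
    [88, -45, -39, 0, 0, 0, 0],
    [88, -30, -26, 0, 0, 0, 0]
  ]
}}

```text
time_s: 1.35
tcp_pos: [0.4095, 0.0031, 0.2379]
tool_rot: [[0.177, -0.984, 0.001], [-0.984, -0.177, 0.003], [-0.003, -0.002, -1.0]]
ft_force: [0.7, -1.2, -0.1]
finger_gap: 0.999
```

```bash
python3 go.py .477 .1635 .15 .18
```

```text
t 1.35 tcp [0.4095 0.0031 0.2379] F [ 0.74 -1.23 -0.07] T [ 0.003  0.011 -0.008] gap mm 88.03
 shift mm [-145.7  -94.7   88.5] turn [-0.0021  0.0031 -0.002 ] yaw 0.178
```

Emit:
{"name": "drive_tool", "arguments": {
  "commands": [
    [88, -40, -26, 0, 0, 0, 0],
    [88, -40, -26, 0, 0, 0, 0],
    [88, -40, -26, 10, 0, 0, 0],
    [88, -26, -17, 35, 0, 0, 0],
    [88, 0, 0, 20, 0, 0, 0]
  ]
}}

```text
time_s: 1.98
tcp_pos: [0.4794, 0.1725, 0.1715]
tool_rot: [[0.181, -0.983, 0.003], [-0.983, -0.181, 0.004], [-0.003, -0.003, -1.0]]
ft_force: [-0.3, -0.1, -0.1]
finger_gap: 0.999
```

Run:
```python
from go import delta
import cv2
from plant import bot
for n in ("scene","top"): cv2.imwrite(f"pics/{n}1.png",bot.capture(n)[:,:,::-1])
delta([.477,.1635,.057],.18)
s=cv2.imread("pics/scene1.png")[90:220,270:470]; t=cv2.imread("pics/top1.png")[130:290,150:310]
cv2.imwrite("pics/a1.png",cv2.resize(s,None,fx=4,fy=4)); cv2.imwrite("pics/a2.png",cv2.resize(t,None,fx=3.5,fy=3.5))
```

```text
t 2.075 tcp [0.4786 0.1711 0.1714] F [-0.22 -0.26  0.78] T [-0.027  0.021  0.036] gap mm 87.89
 shift mm [  7.6   3.1 114.3] turn [-0.0009  0.0029  0.0009] yaw 0.1809
```

View pics/a1.png

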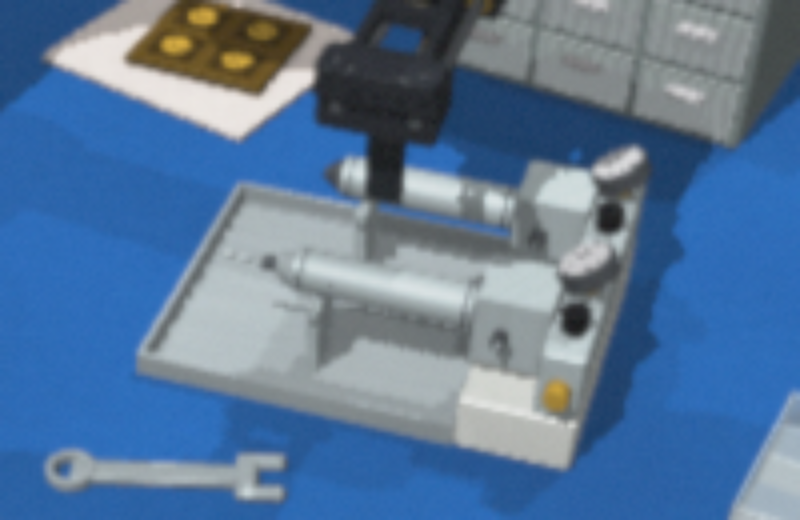

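View pics/a2.png

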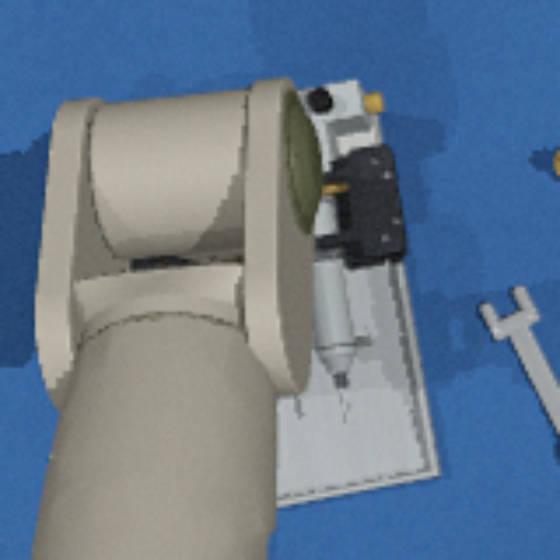

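The gripper hovers over the needle valve with one finger visible at scene ≈(367,138), and the valve is untouched. I'll compare the projected finger tip with the picture, then correct by 7.6 mm sideways and 3.1 mm along and descend.

Run:
```python
from fit import *
from plant import bot
m=bot.camera_model("scene"); s=bot.read_state(); R=np.array(s["tool_rot"]);t=np.array(s["tcp_pos"])
for sx in (-1,1):
  for dx in (44,61):
    for dy in (-9,9): print(sx*dx,dy,proj(m,t+R@(np.array([sx*dx,dy,0])*1e-3))[0].round(1))
im=cv2.imread("pics/scene1.png")[90:160,330:410]
cv2.imwrite("pics/a3.png",cv2.resize(im,None,fx=8,fy=8,interpolation=cv2.INTER_NEAREST))
```

```text
-44 -9 [379.8 119.7]
-44 9 [372.8 118.4]
-61 -9 [381.7 116.2]
-61 9 [374.7 114.8]
44 -9 [369.8 139.3]
44 9 [362.5 137.7]
61 -9 [367.8 143.3]
61 9 [360.4 141.7]
```

View pics/a3.png

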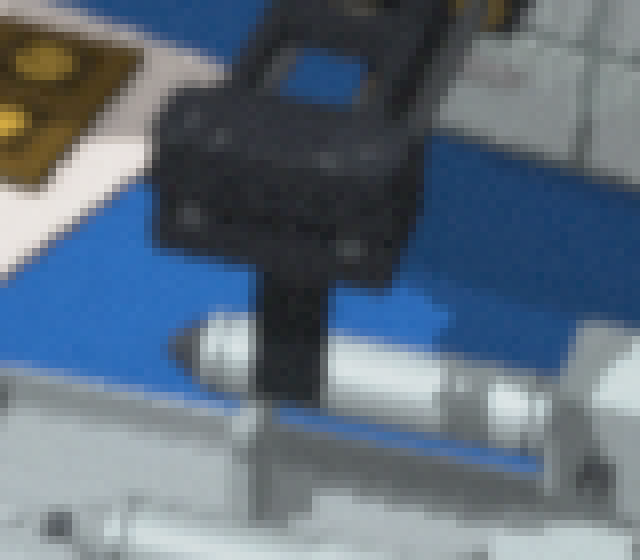

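Emit:
{"name": "drive_tool", "arguments": {
  "commands": [
    [88, 7.6, 3, 10, 0, 0.003, 0],
    [88, 0, 0, 10, 0, 0, 0],
    [88, 0, 0, 0, 0, 0, 0]
  ]
}}

```text
time_s: 2.45
tcp_pos: [0.4774, 0.1616, 0.1517]
tool_rot: [[0.178, -0.984, 0.003], [-0.984, -0.178, -0.0], [0.001, -0.003, -1.0]]
ft_force: [-1.2, -1.1, 0.3]
finger_gap: 0.997
```

```bash
python3 go.py .477 .1635 .057 .18
```

```text
t 2.45 tcp [0.4774 0.1616 0.1517] F [-1.24 -1.15  0.32] T [ 0.027  0.013 -0.003] gap mm 87.86
 shift mm [-2.   0.4 94.7] turn [-0.0031 -0.0006 -0.0008] yaw 0.1792
```

Emit:
{"name": "drive_tool", "arguments": {
  "commands": [
    [88, -2, 0, 30, -0.003, 0, 0],
    [88, 0, 0, 30, 0, 0, 0],
    [88, 0, 0, 25, 0, 0, 0],
    [88, 0, 0, 8, 0, 0, 0],
    [88, 0, 0, 0, 0, 0, 0]
  ]
}}

```text
time_s: 3.08
tcp_pos: [0.4797, 0.1631, 0.0594]
tool_rot: [[0.177, -0.984, 0.007], [-0.984, -0.177, 0.0], [0.001, -0.007, -1.0]]
ft_force: [-1.0, -0.0, 0.6]
finger_gap: 0.997
```

Run:
```python
from go import delta
import cv2
from plant import bot
cv2.imwrite(f"pics/scene2.png",bot.capture("scene")[:,:,::-1])
delta([.477,.1635,.057],.18)
s=cv2.imread("pics/scene2.png")[110:210,310:430]
cv2.imwrite("pics/b1.png",cv2.resize(s,None,fx=6,fy=6))
```

```text
t 3.125 tcp [0.4799 0.1631 0.0597] F [-0.72 -0.41 -1.09] T [ 0.029  0.007 -0.082] gap mm 87.82
 shift mm [-0.9  2.8  2.7] turn [-0.0075 -0.0011 -0.0024] yaw 0.1776
```

View pics/b1.png

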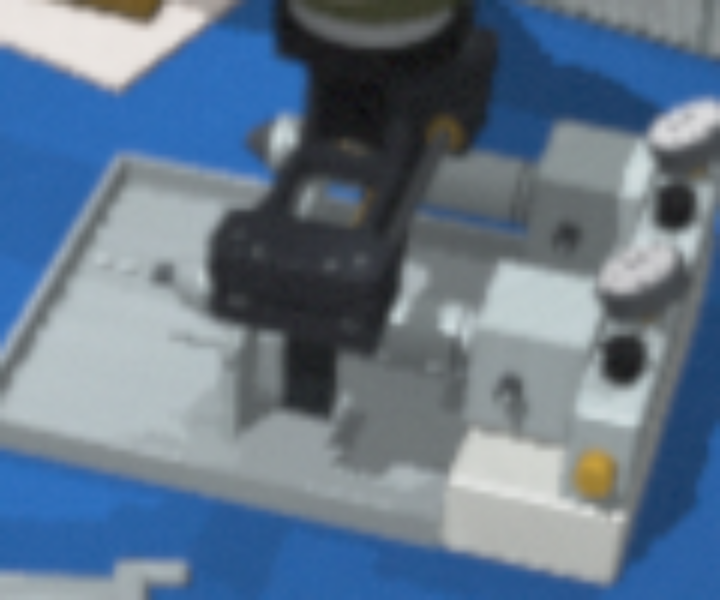

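The fingers straddle the mid-barrel, with the near finger at scene ≈(362,172), beside the rest post and not touching it. I'll close gently first.

Emit:
{"name": "drive_tool", "arguments": {
  "commands": [
    [88, -0.5, 2, 2.5, -0.007, 0, 0.002],
    [60, 0, 0, 0, 0, 0, 0],
    [35, 0, 0, 0, 0, 0, 0],
    [20, 0, 0, 0, 0, 0, 0],
    [20, 0, 0, 0, 0, 0, 0]
  ],
  "force": 10
}}

```text
time_s: 3.75
tcp_pos: [0.4788, 0.1634, 0.0593]
tool_rot: [[0.175, -0.985, 0.004], [-0.985, -0.175, -0.001], [0.001, -0.004, -1.0]]
ft_force: [1.1, -0.8, 0.0]
finger_gap: 0.573
```

```bash
python3 go.py .477 .1635 .057 .18
```

```text
t 3.75 tcp [0.4788 0.1634 0.0593] F [ 1.14 -0.83  0.01] T [-0.034 -0.051  0.026] gap mm 50.44
 shift mm [-0.4  1.8  2.2] turn [-0.004  -0.0014 -0.0045] yaw 0.1755
```

Emit:
{"name": "drive_tool", "arguments": {
  "commands": [
    [20, 0, 1, 2, -0.004, 0, -0.004],
    [20, 0, 0, 0, 0, 0, 0],
    [20, 0, 0, 0, 0, 0, 0]
  ]
}}

```text
time_s: 4.12
tcp_pos: [0.4778, 0.1633, 0.0571]
tool_rot: [[0.179, -0.984, -0.0], [-0.984, -0.179, -0.001], [0.001, 0.0, -1.0]]
ft_force: [0.4, -0.5, 0.6]
finger_gap: 0.312
```

```bash
python3 go.py .477 .1635 .057 .18
```

```text
t 4.125 tcp [0.4778 0.1633 0.0571] F [ 0.4  -0.46  0.65] T [-0.022 -0.061  0.022] gap mm 27.45
 shift mm [-0.4  0.7  0.1] turn [ 0.0004 -0.0014 -0.0001] yaw 0.1799
```

Emit:
{"name": "drive_tool", "arguments": {
  "commands": [
    [20, 0, 0, 0, 0, 0, 0]
  ]
}}

```text
time_s: 4.25
tcp_pos: [0.4778, 0.1633, 0.0571]
tool_rot: [[0.179, -0.984, -0.0], [-0.984, -0.179, -0.001], [0.001, 0.0, -1.0]]
ft_force: [-0.9, -0.4, 0.7]
finger_gap: 0.312
```

```bash
python3 go.py .477 .1635 .057 .18
```

```text
t 4.25 tcp [0.4778 0.1633 0.0571] F [-0.86 -0.44  0.65] T [ 0.049 -0.006  0.024] gap mm 27.46
 shift mm [-0.4  0.8  0.1] turn [ 0.0003 -0.0014 -0.0001] yaw 0.1799
```

Emit:
{"name": "drive_tool", "arguments": {
  "commands": [
    [20, 0, 0, 0, 0, 0, 0],
    [20, 0, 0, 0, 0, 0, 0]
  ],
  "force": 45
}}

```text
time_s: 4.5
tcp_pos: [0.4778, 0.1633, 0.057]
tool_rot: [[0.179, -0.984, -0.0], [-0.984, -0.179, -0.001], [0.001, 0.0, -1.0]]
ft_force: [-0.7, 1.0, 0.3]
finger_gap: 0.3
```

```bash
python3 go.py .477 .1635 .057 .18
```

```text
t 4.5 tcp [0.4778 0.1633 0.057 ] F [-0.69  1.01  0.32] T [0.032 0.01  0.002] gap mm 26.47
 shift mm [-0.4  0.7  0. ] turn [ 0.0004 -0.0014 -0.    ] yaw 0.18
```

The grip is firm with almost no side force. Pulling straight out along tool +y.

Emit:
{"name": "drive_tool", "arguments": {
  "commands": [
    [20, 0, 2, 0, 0, 0, 0],
    [20, 0, 3, 0, 0, 0, 0],
    [20, 0, 3, 0, 0, 0, 0]
  ]
}}

```text
time_s: 4.88
tcp_pos: [0.4728, 0.1622, 0.0578]
tool_rot: [[0.179, -0.984, 0.009], [-0.984, -0.179, -0.0], [0.002, -0.009, -1.0]]
ft_force: [10.2, 2.1, -2.5]
finger_gap: 0.301
```

```bash
python3 go.py .4315 .1548 .057 .18
```

```text
t 4.875 tcp [0.4728 0.1622 0.0578] F [10.18  2.12 -2.52] T [ 0.354 -1.589  0.056] gap mm 26.48
 shift mm [-0.1 41.9  0.5] turn [-0.0086 -0.0016 -0.0005] yaw 0.1795
```

Emit:
{"name": "drive_tool", "arguments": {
  "commands": [
    [20, 0, 4, 0, -0.003, 0, 0],
    [20, 0, 4, 0, -0.003, 0, 0],
    [20, 0, 4, 0, 0, 0, 0]
  ]
}}

```text
time_s: 5.25
tcp_pos: [0.4634, 0.1603, 0.0585]
tool_rot: [[0.178, -0.984, 0.011], [-0.984, -0.178, 0.0], [0.002, -0.011, -1.0]]
ft_force: [0.7, -0.5, -3.0]
finger_gap: 0.298
```

```bash
python3 go.py .4315 .1548 .057 .18
```

```text
t 5.25 tcp [0.4634 0.1603 0.0585] F [ 0.67 -0.47 -3.03] T [ 0.051 -0.01   0.044] gap mm 26.24
 shift mm [-0.3 32.4  1.1] turn [-0.0107 -0.0018 -0.0009] yaw 0.1792
```

Emit:
{"name": "drive_tool", "arguments": {
  "commands": [
    [20, 0, 6, 0, -0.003, 0, 0],
    [20, 0, 8, 0, -0.003, 0, 0],
    [20, 0, 8, 0, -0.003, 0, 0],
    [20, 0, 8, 0, 0, 0, 0],
    [20, 0, 8, 0, 0, 0, 0]
  ]
}}

```text
time_s: 5.88
tcp_pos: [0.4328, 0.1541, 0.0611]
tool_rot: [[0.177, -0.984, 0.027], [-0.984, -0.177, 0.002], [0.003, -0.027, -1.0]]
ft_force: [-0.2, 0.6, -3.3]
finger_gap: 0.303
```

```bash
python3 go.py .4315 .1548 .057 .18
```

```text
t 5.875 tcp [0.4328 0.1541 0.0611] F [-0.21  0.56 -3.32] T [0.024 0.057 0.005] gap mm 26.74
 shift mm [-0.9  1.3  4.1] turn [-0.0273 -0.0028 -0.0024] yaw 0.1777
```

Emit:
{"name": "drive_tool", "arguments": {
  "commands": [
    [20, 0.5, 10, 0, -0.01, 0, 0],
    [20, 0, 10, 0, -0.01, 0, 0],
    [20, 0, 0, 0, -0.01, 0, 0],
    [20, 0, 0, 0, 0, 0, 0]
  ]
}}

```text
time_s: 6.38
tcp_pos: [0.4098, 0.1496, 0.06]
tool_rot: [[0.177, -0.984, -0.009], [-0.984, -0.177, -0.004], [0.002, 0.009, -1.0]]
ft_force: [0.2, 0.4, -3.1]
finger_gap: 0.3
```

Run:
```python
from go import delta
import cv2
from plant import bot
for n in ("scene","top"): cv2.imwrite(f"pics/{n}3.png",bot.capture(n)[:,:,::-1])
delta([.4315,.1548,.2],.18)
s=cv2.imread("pics/scene3.png")[110:210,310:430]
cv2.imwrite("pics/b2.png",cv2.resize(s,None,fx=6,fy=6))
```

```text
t 6.475 tcp [0.4098 0.1496 0.0599] F [-0.22  0.4  -3.13] T [ 0.068  0.002 -0.032] gap mm 26.29
 shift mm [  -0.9  -21.1 -140.3] turn [ 0.0089 -0.0024 -0.0024] yaw 0.1776
```

View pics/b2.png

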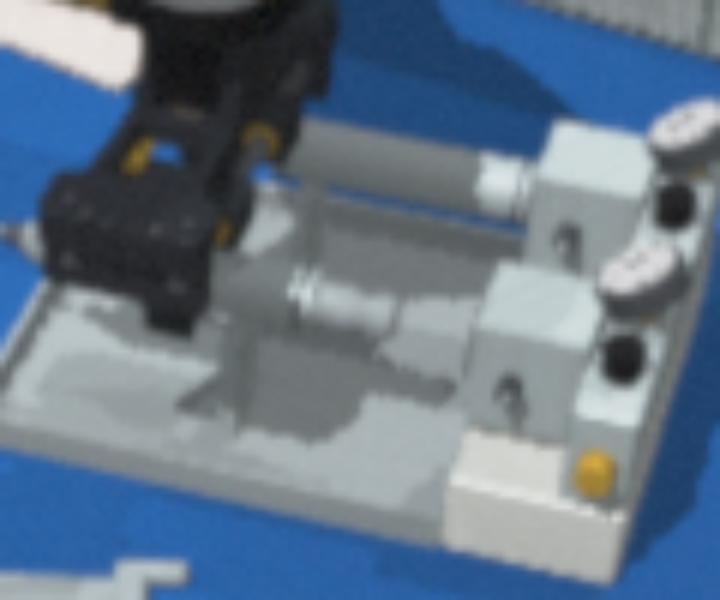

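The valve is out and held, with its plug visible at scene ≈(370,161) clear of the socket at (392,165). Lifting, then working out where the dial stands relative to the needle's descent path.

Emit:
{"name": "drive_tool", "arguments": {
  "commands": [
    [20, 0, 0, -30, 0.004, 0, 0],
    [20, 0, 0, -40, 0.003, 0, 0],
    [20, 0, 0, -40, 0, 0, 0],
    [20, 0, 0, -30, 0, 0, 0]
  ]
}}

```text
time_s: 6.98
tcp_pos: [0.4096, 0.15, 0.202]
tool_rot: [[0.177, -0.984, -0.007], [-0.984, -0.177, -0.003], [0.002, 0.007, -1.0]]
ft_force: [0.4, 0.3, -3.2]
finger_gap: 0.296
```

Run:
```python
from go import delta
from fit import *
delta([.5005,-.1757,.2],.067)
g=np.array([.5005,-.1757]);R=Rz(.067)[:2,:2]
mt=bot.camera_model("top")if 0 else None
from plant import bot
mt=bot.camera_model("top")
f=lambda u,v:((u+.5)/5-.5+340,(v+.5)/5-.5+150)
for nm,u,v,z in (("dialC",147,487,.097),("dialL",116,487,.097),("dialR",180,487,.097),("dialTop",147,456,.097),("dialbot",147,518,.097),("feelertip",180,441,.064),("postish",150,450,.08)):
    w=back(mt,*f(u,v),z); print(nm,(R.T@(w[:2]-g)*1e3).round(1))
```

```text
t 6.975 tcp [0.4096 0.15   0.202 ] F [ 0.43  0.25 -3.17] T [-0.027 -0.042 -0.016] gap mm 26.07
 shift mm [336.6 -32.    2.5] turn [ 0.007  -0.0023  0.1105] yaw 0.1775
dialC [-120.4   28.7]
dialL [-119.5   43.8]
dialR [-121.4   12.7]
dialTop [-105.3   27.6]
dialbot [-135.5   29.8]
feelertip [-96.    8.6]
postish [-100.9   24.9]
```

The dial's edge is at gauge y ≈ +12.7 mm, so a vertical descent of the needle at y = 0 clears it by about 11 mm. Moving over the gauge.

Emit:
{"name": "drive_tool", "arguments": {
  "commands": [
    [20, 30, -4, 0, 0.003, 0, 0.02],
    [20, 50, -5, 0, 0.002, 0, 0.03],
    [20, 50, -5, 0, 0, 0, 0.03],
    [20, 50, -3, 0, 0, 0, 0.02],
    [20, 50, -3, 0, 0, 0, 0]
  ]
}}

```text
time_s: 7.6
tcp_pos: [0.46, -0.0796, 0.2052]
tool_rot: [[0.08, -0.997, 0.005], [-0.997, -0.08, -0.002], [0.002, -0.005, -1.0]]
ft_force: [1.6, 0.6, -3.4]
finger_gap: 0.302
```

```bash
python3 go.py .5005 -.1757 .13 .067
```

```text
t 7.6 tcp [ 0.46   -0.0796  0.2052] F [ 1.56  0.63 -3.38] T [ 0.104 -0.014  0.058] gap mm 26.58
 shift mm [ 98.9 -32.4  75.5] turn [-0.0045 -0.0022  0.0135] yaw 0.0805
```

Emit:
{"name": "drive_tool", "arguments": {
  "commands": [
    [20, 45, -16, 0, 0, 0, 0.007],
    [20, 40, -12, 0, 0, 0, 0.007],
    [20, 10, -3, 10, -0.003, 0, 0],
    [20, 0, 0, 15, 0, 0, 0],
    [20, 0, 0, 0, 0, 0, 0]
  ]
}}

```text
time_s: 8.22
tcp_pos: [0.4981, -0.1765, 0.1775]
tool_rot: [[0.063, -0.998, -0.001], [-0.998, -0.063, -0.0], [0.0, 0.001, -1.0]]
ft_force: [0.3, -0.8, -2.0]
finger_gap: 0.293
```

```bash
python3 go.py .5005 -.1757 .11 .067
```

```text
t 8.225 tcp [ 0.4981 -0.1765  0.1775] F [ 0.32 -0.76 -1.98] T [0.052 0.028 0.014] gap mm 25.84
 shift mm [-0.7 -2.5 67.5] turn [ 0.001  -0.0002 -0.0044] yaw 0.0626
```

Emit:
{"name": "drive_tool", "arguments": {
  "commands": [
    [20, -0.7, -2.5, 25, 0, 0, -0.004],
    [20, 0, 0, 25, 0, 0, 0],
    [20, 0, 0, 15, 0, 0, 0],
    [20, 0, 0, 0, 0, 0, 0]
  ]
}}

```text
time_s: 8.72
tcp_pos: [0.5008, -0.1721, 0.1122]
tool_rot: [[0.071, -0.997, 0.001], [-0.997, -0.071, -0.001], [0.001, -0.001, -1.0]]
ft_force: [0.5, -0.0, -2.5]
finger_gap: 0.298
```

Run:
```python
from go import delta
import cv2
from plant import bot
for n in ("scene","top"): cv2.imwrite(f"pics/{n}4.png",bot.capture(n)[:,:,::-1])
delta([.5005,-.1757,.0433],.067)
s=cv2.imread("pics/scene4.png")[180:310,225:375]; t=cv2.imread("pics/top4.png")[150:270,330:420]
cv2.imwrite("pics/c1.png",cv2.resize(s,None,fx=5,fy=4.6,interpolation=cv2.INTER_CUBIC)); cv2.imwrite("pics/c2.png",cv2.resize(t,None,fx=5,fy=5,interpolation=cv2.INTER_CUBIC))
```

```text
t 8.825 tcp [ 0.5014 -0.1727  0.1133] F [ 0.54  0.52 -2.26] T [ 0.029  0.012 -0.033] gap mm 26.27
 shift mm [ 2.8  1.3 70. ] turn [-0.0027 -0.0023  0.004 ] yaw 0.071
```

View pics/c1.png

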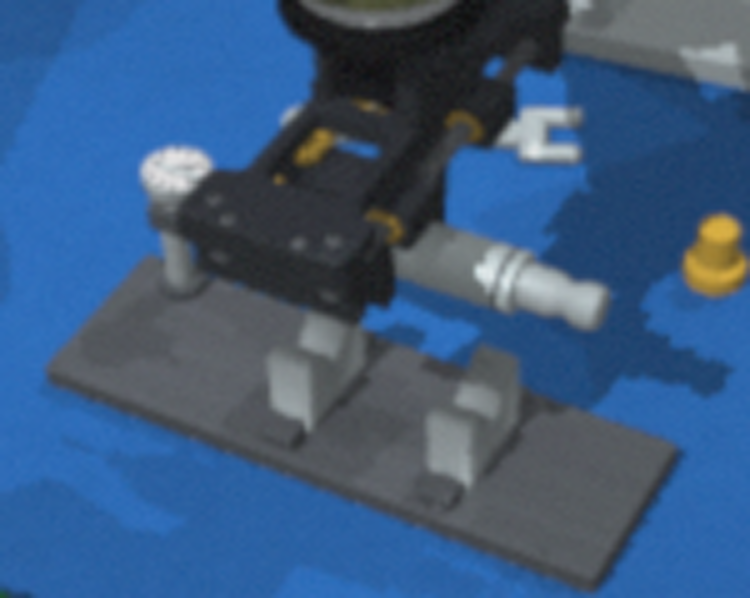

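View pics/c2.png

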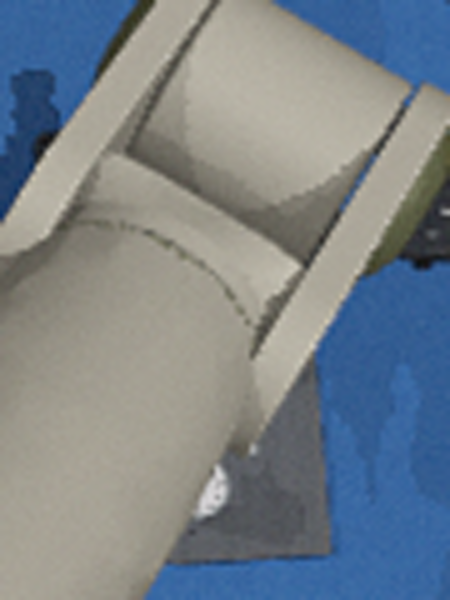

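The top view is occluded by the arm. The scene view shows the plug end at ≈(344,247). I'll check the held valve's pitch by overlaying the predicted model.

```bash
cat > hv.py <<'E'
from fit import *
from plant import bot
def held(tag,pitch=0,dx=0,dz=0,dy=0,crop=(280,200,360,280),k=9,out="h",st=None):
    s=bot.read_state() if st is None else st; R=np.array(s["tool_rot"]); t=np.array(s["tcp_pos"])-R[:,2]*.0187
    Rv=np.c_[-R[:,1],R[:,0]*-1,-R[:,2]]  # valve x=-tool y, z=-tool z, y = z cross x
    Rv[:,1]=np.cross(Rv[:,2],Rv[:,0])
    c,sn=np.cos(pitch),np.sin(pitch); Rv=Rv@np.array([[c,0,sn],[0,1,0],[-sn,0,c]])
    o=t+Rv@np.array([dx,dy,dz]); m=bot.camera_model("scene")
    C=campos(m); ax=Rv[:,0]; S=[]
    for r,a,b in ((.014,-.06,.06),(.010,.06,.094),(.0017,-.108,-.082)):
        v=C-o; v-=ax*(v@ax); D=np.linalg.norm(v); v/=D; sd=np.cross(ax,v); ca=r/D; sa=np.sqrt(1-ca*ca)
        for sg in (1,-1):
            q=o+r*(ca*v+sg*sa*sd); S.append((f"{r}{sg}",q+ax*a,q+ax*b))
    for r,x in ((.014,.06),(.010,.094)):
        th=np.linspace(0,2*np.pi,25); pts=[o+ax*x+r*(np.cos(a)*Rv[:,1]+np.sin(a)*Rv[:,2]) for a in th]
        S+=[("c",pts[i],pts[i+1]) for i in range(24)]
    overlay(tag,"scene",S,out,*crop,k)
    return o,Rv,S
if __name__=="__main__":
    held("4")
E
python3 hv.py
```

```text
(no output)
```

View pics/h.png

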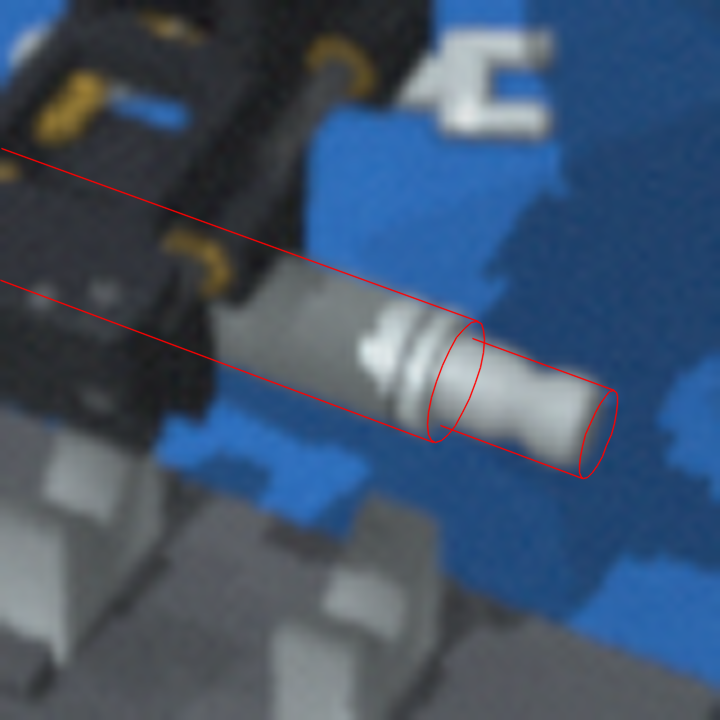

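The prediction matches the plug and barrel in the picture to within about 0.5 px, so the held valve is level and centred in the grip. I'll correct sideways and descend to just above the Vs.

Emit:
{"name": "drive_tool", "arguments": {
  "commands": [
    [20, 2.5, 1, 8, -0.002, -0.002, 0.003],
    [20, 0, 0, 15, 0, 0, 0],
    [20, 0, 0, 10, 0, 0, 0],
    [20, 0, 0, 0, 0, 0, 0]
  ]
}}

```text
time_s: 9.32
tcp_pos: [0.5009, -0.1758, 0.0791]
tool_rot: [[0.068, -0.998, 0.002], [-0.998, -0.068, -0.001], [0.001, -0.002, -1.0]]
ft_force: [0.2, -0.3, -2.9]
finger_gap: 0.3
```

```bash
python3 go.py .5005 -.1757 .0433 .067
```

```text
t 9.325 tcp [ 0.5009 -0.1758  0.0791] F [ 0.21 -0.33 -2.94] T [ 0.027  0.023 -0.004] gap mm 26.46
 shift mm [-0.2  0.5 35.8] turn [-0.0021 -0.0013  0.0006] yaw 0.0676
```

Emit:
{"name": "drive_tool", "arguments": {
  "commands": [
    [20, 0, 0, 8, -0.002, -0.001, 0],
    [20, 0, 0, 8, 0, 0, 0],
    [20, 0, 0, 6, 0, 0, 0],
    [20, 0, 0, 0, 0, 0, 0]
  ]
}}

```text
time_s: 9.82
tcp_pos: [0.5011, -0.1759, 0.0557]
tool_rot: [[0.068, -0.998, 0.0], [-0.998, -0.068, -0.0], [0.0, -0.0, -1.0]]
ft_force: [-0.3, 0.6, -3.3]
finger_gap: 0.303
```

Run:
```python
from go import delta
from hv import *
for n in ("scene","top"): cv2.imwrite(f"pics/{n}5.png",bot.capture(n)[:,:,::-1])
delta([.5005,-.1757,.0433],.067)
o,Rv,S=held("5",crop=(255,200,355,280),k=8,out="h5")
c=cv2.imread("pics/scene5.png")[200:290,245:355]; cv2.imwrite("pics/c5.png",cv2.resize(c,None,fx=7,fy=6.6,interpolation=cv2.INTER_CUBIC))
c=cv2.imread("pics/top5.png")[150:270,330:420]; cv2.imwrite("pics/d5.png",cv2.resize(c,None,fx=5,fy=5,interpolation=cv2.INTER_CUBIC))
```

```text
t 9.925 tcp [ 0.5014 -0.176   0.0562] F [-0.45  0.2  -2.39] T [0.026 0.01  0.017] gap mm 26.23
 shift mm [-0.4  0.9 12.9] turn [-0.001  -0.0009  0.0006] yaw 0.0676
```

View pics/h5.png

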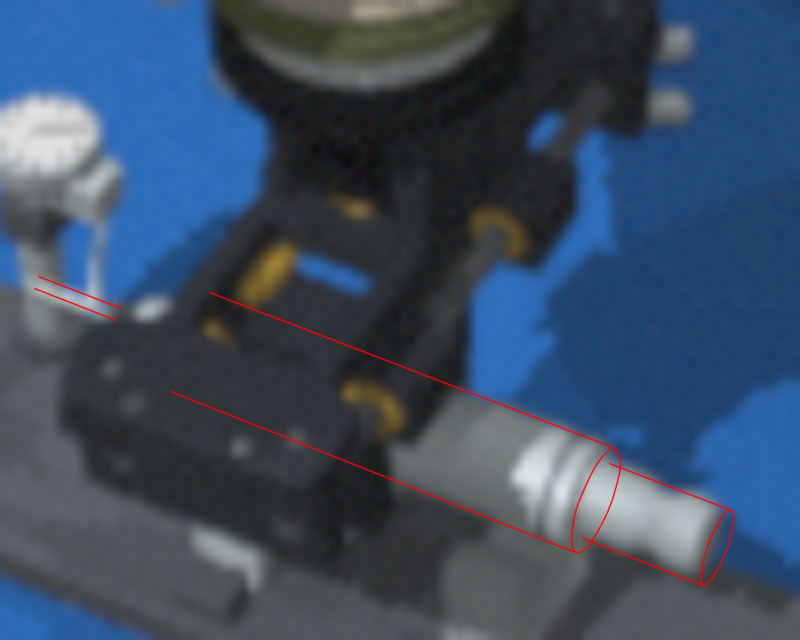

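View pics/d5.png

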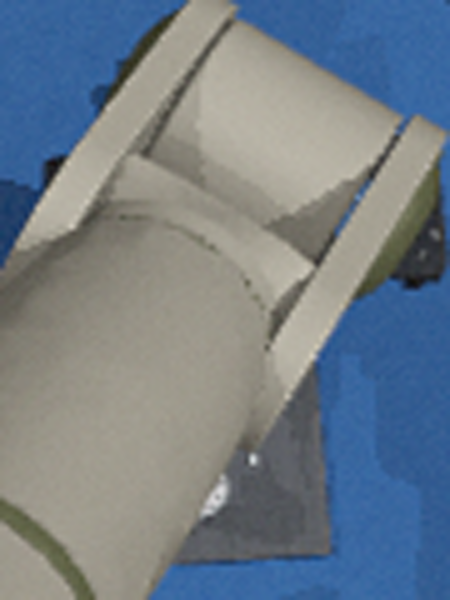

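The needle lies beside the post and the plug matches the model. Now lowering slowly into contact.

Emit:
{"name": "drive_tool", "arguments": {
  "commands": [
    [20, 0, 0.5, 5, -0.001, -0.001, 0],
    [20, 0, 0, 4, 0, 0, 0],
    [20, 0, 0, 0, 0, 0, 0]
  ]
}}

```text
time_s: 10.3
tcp_pos: [0.501, -0.1762, 0.047]
tool_rot: [[0.068, -0.998, 0.001], [-0.998, -0.068, -0.0], [0.0, -0.001, -1.0]]
ft_force: [-0.3, -0.1, -3.1]
finger_gap: 0.298
```

```bash
python3 go.py .5005 -.1757 .0433 .067
```

```text
t 10.3 tcp [ 0.501  -0.1762  0.047 ] F [-0.25 -0.15 -3.07] T [-0.002 -0.031  0.007] gap mm 26.24
 shift mm [-0.5  0.5  3.6] turn [-0.0005 -0.0002  0.0006] yaw 0.0676
```

Emit:
{"name": "drive_tool", "arguments": {
  "commands": [
    [20, -0.4, 0, 1.5, 0, 0, 0],
    [20, 0, 0, 0, 0, 0, 0]
  ]
}}

```text
time_s: 10.55
tcp_pos: [0.5013, -0.1762, 0.0459]
tool_rot: [[0.068, -0.998, 0.002], [-0.998, -0.068, -0.001], [0.001, -0.002, -1.0]]
ft_force: [-0.2, 0.8, -2.5]
finger_gap: 0.298
```

```bash
python3 go.py .5005 -.1757 .0433 .067
```

```text
t 10.55 tcp [ 0.5013 -0.1762  0.0459] F [-0.17  0.81 -2.46] T [-0.013  0.03  -0.039] gap mm 26.25
 shift mm [-0.6  0.8  2.6] turn [-0.0015 -0.0014  0.0006] yaw 0.0676
```

Emit:
{"name": "drive_tool", "arguments": {
  "commands": [
    [20, 0, 0, 1, 0, 0, 0],
    [20, 0, 0, 0, 0, 0, 0]
  ]
}}

```text
time_s: 10.8
tcp_pos: [0.5017, -0.1767, 0.0454]
tool_rot: [[0.068, -0.998, 0.003], [-0.998, -0.068, -0.002], [0.002, -0.002, -1.0]]
ft_force: [-0.5, -0.8, -2.1]
finger_gap: 0.3
```

```bash
python3 go.py .5005 -.1757 .0433 .067
```

```text
t 10.8 tcp [ 0.5017 -0.1767  0.0454] F [-0.49 -0.76 -2.08] T [-0.055  0.038 -0.024] gap mm 26.45
 shift mm [-1.   1.1  2.1] turn [-0.0025 -0.0025  0.0006] yaw 0.0676
```

Emit:
{"name": "drive_tool", "arguments": {
  "commands": [
    [20, -1.2, 0.8, 1.2, -0.0025, -0.0025, 0],
    [20, 0, 0, 0, 0, 0, 0]
  ]
}}

```text
time_s: 11.05
tcp_pos: [0.5017, -0.1767, 0.0453]
tool_rot: [[0.067, -0.998, 0.003], [-0.998, -0.067, -0.003], [0.003, -0.003, -1.0]]
ft_force: [-0.4, 0.3, -1.7]
finger_gap: 0.302
```

```bash
python3 go.py .5005 -.1757 .0433 .067
```

```text
t 11.05 tcp [ 0.5017 -0.1767  0.0453] F [-0.38  0.29 -1.72] T [-0.029  0.036 -0.018] gap mm 26.61
 shift mm [-1.1  1.1  2. ] turn [-0.0026 -0.0027  0.0005] yaw 0.0675
```

Emit:
{"name": "drive_tool", "arguments": {
  "commands": [
    [20, -2.5, 1.5, 2, -0.004, -0.005, 0]
  ]
}}

```text
time_s: 11.18
tcp_pos: [0.5017, -0.1765, 0.0451]
tool_rot: [[0.068, -0.998, 0.003], [-0.998, -0.068, -0.003], [0.003, -0.003, -1.0]]
ft_force: [0.5, -14.3, 17.7]
finger_gap: 0.298
```

```bash
python3 go.py .5005 -.1757 .0433 .067
```

```text
t 11.175 tcp [ 0.5017 -0.1765  0.0451] F [  0.5  -14.34  17.74] T [-2.153 -0.055 -0.092] gap mm 26.29
 shift mm [-0.9  1.1  1.8] turn [-0.0031 -0.0031  0.0008] yaw 0.0678
```

Contact is real: Fz is +18 N with Fy -14 N against a +y push, so the barrel is bearing on the +y faces and the V's centre may lie further to -y. I'll probe with a shift towards -y while moving down.

Emit:
{"name": "drive_tool", "arguments": {
  "commands": [
    [20, 1, 0.5, 1, -0.003, -0.002, 0]
  ]
}}

```text
time_s: 11.3
tcp_pos: [0.5018, -0.1774, 0.0447]
tool_rot: [[0.067, -0.998, 0.002], [-0.998, -0.067, -0.001], [0.001, -0.002, -1.0]]
ft_force: [2.1, 7.0, 1.8]
finger_gap: 0.296
```

```bash
python3 go.py .5005 -.1757 .0433 .067
```

```text
t 11.3 tcp [ 0.5018 -0.1774  0.0447] F [2.05 7.04 1.81] T [ 1.037 -0.241 -0.271] gap mm 26.11
 shift mm [-1.8  1.2  1.4] turn [-0.0018 -0.001  -0.0001] yaw 0.0669
```

Emit:
{"name": "drive_tool", "arguments": {
  "commands": [
    [20, -0.3, 0.5, 1.5, -0.002, -0.001, 0]
  ]
}}

```text
time_s: 11.42
tcp_pos: [0.5019, -0.1773, 0.0444]
tool_rot: [[0.067, -0.998, 0.001], [-0.998, -0.067, -0.001], [0.001, -0.001, -1.0]]
ft_force: [-4.3, -0.2, 19.8]
finger_gap: 0.301
```

Run:
```python
from go import delta
from plant import bot
delta([.5005,-.17715,.0433],.067)
for i in range(2): bot.capture("scene"); delta([.5005,-.17715,.0433],.067)
```

```text
t 11.425 tcp [ 0.5019 -0.1773  0.0444] F [-4.32 -0.15 19.79] T [ 0.003  0.665 -0.249] gap mm 26.53
 shift mm [-0.3  1.4  1.1] turn [-0.0013 -0.0007 -0.0005] yaw 0.0666
t 11.475 tcp [ 0.5019 -0.1774  0.0444] F [-2.96 -0.06 14.56] T [ 0.043  0.419 -0.329] gap mm 26.24
 shift mm [-0.3  1.4  1.1] turn [-0.0013 -0.0008 -0.0004] yaw 0.0666
t 11.525 tcp [ 0.5019 -0.1774  0.0444] F [-3.06 -0.22 14.54] T [ 0.05   0.364 -0.257] gap mm 26.51
 shift mm [-0.3  1.4  1.1] turn [-0.0013 -0.0009 -0.0004] yaw 0.0666
```

The balance is now Fz ≈ +14.5 N and steady, about 17 N on the Vs once the valve's weight is added, with Fy ≈ 0. One last look before handing in.

Run:
```python
from go import delta
from hv import *
for n in ("scene","top"): cv2.imwrite(f"pics/{n}6.png",bot.capture(n)[:,:,::-1])
delta([.5005,-.17715,.0433],.067)
o,Rv,S=held("6",dz=-.001,crop=(245,205,345,280),k=8,out="h6")
c=cv2.imread("pics/top6.png")[225:270,345:405]; cv2.imwrite("pics/d6.png",cv2.resize(c,None,fx=10,fy=10,interpolation=cv2.INTER_CUBIC))
g=np.array([.5005,-.1757]);R=Rz(.067)[:2,:2]
print("tip in gauge",(R.T@((o+Rv[:,0]*-.108)[:2]-g)*1e3).round(1), "px top",proj(bot.camera_model("top"),o+Rv[:,0]*-.108).round(1),"feeler px",proj(bot.camera_model("top"),np.r_[g+R@[-.098,.012],.062]).round(1))
```

```text
t 11.625 tcp [ 0.5019 -0.1773  0.0444] F [-2.64  0.1  14.22] T [ 0.032  0.375 -0.292] gap mm 26.65
 shift mm [-0.3  1.4  1.1] turn [-0.0014 -0.0009 -0.0004] yaw 0.0666
tip in gauge [-106.7   -1.7] px top [[380.  241.9]] feeler px [[374.3 238.8]]
```

View pics/h6.png

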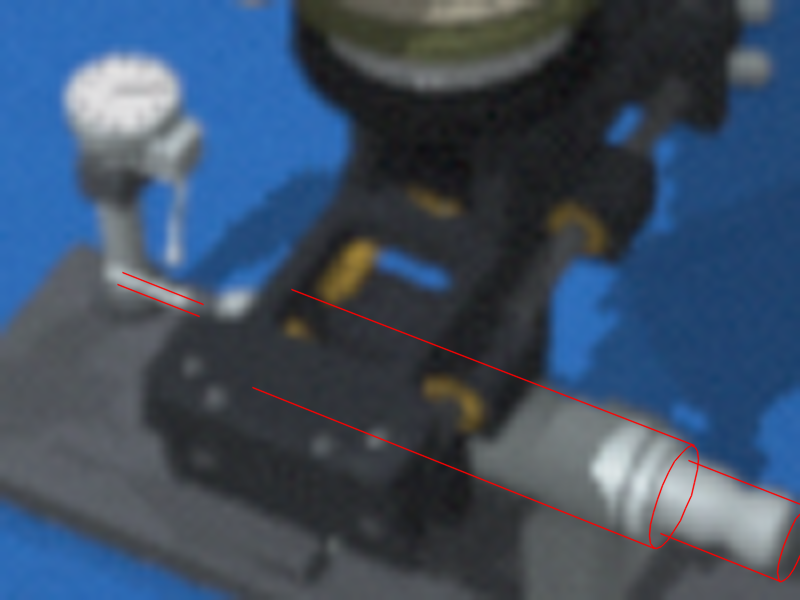

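View pics/d6.png

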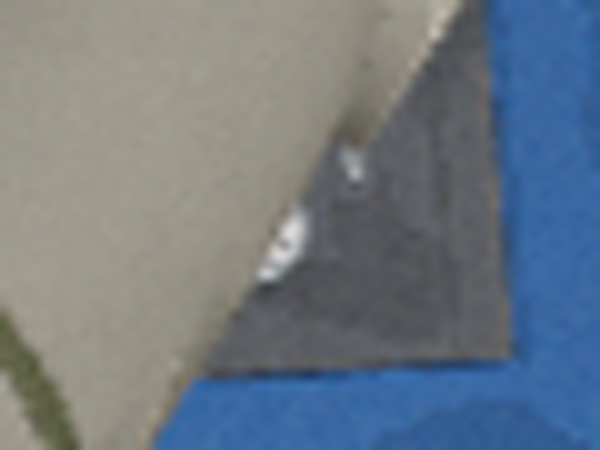

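The top view shows the needle tip at ≈(380,241.7), against a predicted (380,241.9). That is about 9 mm past the feeler at ≈(375.5,238.3) and clear of it sideways. The push is steady and balanced, so I'm handing in.

Run:
```python
from plant import bot
print(bot.close_job()); s=bot.read_state(); print(s["time_s"],s["ft_force"],s["tcp_pos"])
```

```text
the job is handed in; nothing more can be done
None
the job is handed in; nothing more can be done
```

I pulled the needle valve straight out of socket_b (about 10 N to free the catch), carried it over and pressed it into the V-blocks. I handed the job in at about 11.6 s, still gripping and pressing it.

**Last checks before handing in:**
- **Push on the Vs:** the wrist force was steady at Fz ≈ +14.3 N, so the gauge carries about 17 N with the valve's weight, or about 12 N on each side. Sideways force was about 0.1 N. The wrist moments suggest both blocks share the load.
- **Needle:** the top view put the tip within 0.2 px of the prediction, about 9 mm past the feeler and clear of it. No contact showed up on the needle.

**Disagreements:**
- **V centre:** contact put it about 1.5 mm further to -y than the cameras did, so I re-centred by force.
- **Height:** the tool stopped about 1.1 mm above its nominal seated height. I put this down to the barrel sitting slightly low in the grip, because the start grasp was off by 0.7 mm the same way.
- **Leftover load:** about 3 N of friction along the barrel and a yaw moment of about 0.3 N·m remained.
- **Not seen at the end:** the arm hid most of the top view, so the seating was not confirmed by picture. I also did not re-measure the other valve or the bystanders, though no unexpected forces came up on the way.

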